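# Lock the feeder gate

### The job

Stand the bench feeder's gate lever straight up, then use the mallet to knock the feeder's sloping sprung locking pin fully home, so that its cap sits all but flush in the sleeve around it: strike it briskly, once or more, rather than pushing it slowly, and never touch the pin with the fingers. Finally stand the mallet back on its head on the black mat, the way it stood, with the lever still upright, and do not disturb the other things on the bench.

Things in the scene. Friction and masses are not known exactly. Their poses are not given: they have to be found in the camera images.
- feeder: bench powder feeder, fixed: grey base plate 200 (x) x 240 (y) x 12 mm; origin: centre of its underside. White box and steel trough along the far side (x over 37 mm), 86 mm high. Gate lever at y = +75 mm between white cheeks (50 x 33 mm, 85 mm high); at x = -10, y = -70 mm the top of a dark round boss (42 mm across), leaning 35 degrees towards -y (off the lever), carries the locking pin
- gate_lever (a joint): angle of the gate lever about its pivot (rad): 0 = straight up, negative = leaning towards the feeder's -x side (towards the robot), positive = towards +x; range -0.95 to 0.95. It starts leaning to -x by 0.35 to 0.85. A stiff hinge (about 0.14 N m of friction): it stays where it is left
- lever_grip (a point): middle of the lever's black grip, a rod 22 mm in diameter and 45 mm long along the lever; 87.5 mm from the pivot. Its z axis points along the lever away from the pivot, its y axis along the hinge
- lever_pivot (a point): point on the lever's hinge axis, 60 mm above the bench, at x = 0, y = +75 mm of the feeder; y axis = hinge axis (the feeder's y); it turns with the lever
- lock_pin (a joint): how far the locking pin is down along its axis (m): 0 = fully up, 0.015 = cap fully home in its sleeve. Moving down it resists with about 8 N of friction plus 300 N/m of spring (12.5 N at the end), and friction keeps it wherever it is left
- pin_cap (a point): centre of the top of the pin's steel cap (22 mm across, 7 mm thick, on a 10 mm stem). z axis: out along the pin, up and leaning 35 degrees from vertical towards the feeder's -y; strike along -z. The cap sinks into a round sleeve, 42 mm across outside, 27 mm inside, on top of the boss: cap top 16.5 mm above the sleeve's rim when up, 1.5 mm when home, so strike square
- mat: black rubber mat, 200 (x) by 220 (y) by 4 mm, fixed to the bench; origin at the centre of its underside
- mallet: soft-faced mallet, 0.36 to 0.5 kg, standing on its head on the mat. Head 60 mm tall: round white faces 38 mm across at both ends, between them (14 to 46 mm up) a flat-sided block 36 (x) x 40 (y) mm. Origin at the centre of the face it stands on, z up. Handle 22 x 22 mm runs level along -x to 150 mm from the head's axis, its middle 30 mm up. Grip the head's y sides, or the handle close to the head
- mallet_head (a point): centre of the mallet's head, 30 mm above the origin; axes as the mallet's
- mallet_face (a point): centre of the mallet's lower striking face; axes as the mallet's
- spatula: bystander: steel spatula, 155 mm long along x, 24 mm wide, 6 mm thick, lying on the mat beside the mallet; origin on its underside
- jar_a: bystander: white screw-top jar, 60 mm in diameter, 75 mm tall, between the feeder and the mat
- jar_b: bystander: amber bottle, 44 mm in diameter, 85 mm tall
- tape: bystander: paper ring, 70 mm across, 20 mm tall, lying flat
- weight: bystander: brass calibration weight, 24 mm across, 32 mm tall, standing on the feeder's base plate in front of the lever and pin
Not all that is in view belongs to the job. Of the things like the mallet, leave any that is blue or red; of the rest the smaller one is meant.

How it is judged:
On the way, in this order (a step that is already met when the one before it is completed fails the run):
1. the gate lever stands upright, within 0.1 rad, with the pin still up (value of joint gate_lever between -0.1 and 0.1 rad and value of joint lock_pin below 0.005 m), for 0.2 s.
2. the mallet strikes the pin: it drives the cap down at more than 0.05 m/s (velocity of joint lock_pin above 0.05 m/s and contact force between mallet and lock_pin above 1 N).
At the end, for the whole second after the job is handed in: the pin is home (down at least 13.5 of its 15 mm), the lever is within 0.1 rad of upright, and the mallet stands on its head, still and released, tilted less than 0.12 rad, with the centre of its head on the mat and at least 10 mm inside its edges (value of joint lock_pin above 0.0135 m and value of joint gate_lever between -0.1 and 0.1 rad and angle between mallet's own z axis and vertical below 0.12 rad and z of mallet in the frame of mat between 0.001 and 0.01 m and x of mallet in the frame of mat between -0.09 and 0.09 m and y of mallet in the frame of mat between -0.1 and 0.1 m and linear speed of mallet below 0.02 m/s); the robot touches nothing.
It fails at once if the fingers touch the locking pin (contact force between the fingers and lock_pin above 0.5 N).
It fails at once if a bystander is shifted by more than 30 mm (distance of any of spatula, jar_a, jar_b, tape, weight from where it was at the start of the episode above 0.03 m).
It also fails if it takes over 64 s, if anything falls off the work surface, if the arm or the gripper's body presses on something with over 40 N, if the wrist force passes 120 N, or if a joint passes its speed limit or range.

### The arm

A 6-joint arm with a two-finger parallel gripper is mounted at the origin on the work surface. World frame = base frame: x ahead of the robot, y to its left, z up, the work surface at z = 0. Lengths are in m, angles in rad, forces in N, time in s.
With the tool pointing down it reaches from about 0.375 to 0.9 m from the base axis. Payload 3.1 kg.
Tool frame: the origin (TCP) lies between the finger pads; the fingertips stand 25 mm ahead of it and the grasp point (between the pads) lies 6 mm ahead of it; y points along the fingers, x is the direction in which the jaws open and shut, and the axes are right-handed (so a half turn about y gives the same grasp; the last joint's range is limited). The gripper opens to 87 mm and grips with 3 to 60 N. Pads are 19 mm wide; open, the fingers measure 117 mm over their backs; the gripper's body (75 mm by 190 mm) begins 51 mm behind the grasp point.
Start: joints at [1.062, 0.527, 1.433, -0, 1.181, -0.178], TCP at [0.203, 0.591, 0.248] pointing down, gripper open.
Joint ranges: [-3.08, 3.08], [-0.75, 2.2], [0.22, 2.44], [-1.43, 4.57], [0, 2.65], [-2.85, 2.85]. Speed limits (rad/s): [2.79, 2.79, 3.14, 3.14, 3.14, 3.14].

### API

Orientations are given as a unit quaternion [x, y, z, w].
In Python, from rig import robot gives the robot as it stands.
- The arm moves only by the tool carry_out, never from a script. Its argument "moves" is a list of rows, each a list of 7 numbers: the opening, from 0 (shut) to 1 (fully open), then the shift along the tool's x, y, z in cm, then the turn, a rotation vector about the tool's x, y, z in rad. In form: [[grip, x, y, z, rx, ry, rz], ...]. A call has 1 to 20 rows; each row is the pose to reach, as a shift and turn from the pose commanded when the call began, along the tool's axes at that moment; what a row does not reach only later rows make up. A row lasts 1/10 s, in which the tool goes at most 50 mm and 8.59 degrees, less where a joint would pass 70% of its speed; a pose out of reach is approached as far as the arm can. A call with a gripper value outside its range is refused whole. The fingers move at their own pace and stop on an object; "force" is the grip in N (left out, the last holds). Time passes only in rows, so rows that repeat a pose let the fingers close. It gives the time, the measured TCP pose, the force and the opening at its end, in the units of the state.
- robot.get_obs(): the state, without advancing time (a new reading comes with each control period).
- robot.camera(name): name is "scene" or "top"; returns the picture (420x560x3 uint8, red, green, blue); there is no depth.
- robot.camera_params(name): a dict with "fx", "fy", "cx", "cy" (pixels), "extrinsics" (4x4, takes a point from camera to world coordinates). Camera axes: x right, y down, z forward; pixel columns grow to the right and rows downward; lengths in m; the calibration is good to about 2 mm. A picture is of the moment at which its call begins. camera_params takes no time and is no camera call.
- robot.hand_in(): hands the job in, once; it reports no verdict.
The state is a dict: "time": time; "q": joint angles; "joint_velocities": joint speeds; "joint_torque": joint torques, N m; "position": TCP position; "tool_rot": TCP orientation; "ft_force": force on the tool from outside, world axes, zero at the start; "moment": the same for the moment, N m; "grip_width": finger opening in m.
Only numpy, scipy, OpenCV 4.12 (cv2) and the standard library are available. Lean on these libraries where they do the work, as an engineer would, in place of code of your own. Each camera call takes 0.05 s, during which the arm holds its last target.

## Working session

There is one attempt and no reset: what is moved stays moved. The work goes in short steps, Python scripts to look and compute and a tool call to move; the robot and the scene stay as the last step left them, time stands still between calls to the robot, and variables do not carry over. Pictures are saved under pics/ and viewed, and the job is handed in when it is done.

Besides the shell and the picture viewer there is one more tool, called as a command line: name --pt "numbers of a row" for each row, then --argument value for the rest. carry_out: Moves the arm, as the interface text tells. Its arguments: {"type":"object","properties":{"moves":{"type":"array"},"force":{"type":"number"}},"required":["moves"]}

```bash
ls; mkdir -p pics; python3 - <<'E'
from rig import robot
import cv2,numpy as np
o=robot.get_obs()
print({k:np.round(v,4).tolist() for k,v in o.items()})
for n in("scene","top"):
    im=robot.camera(n); cv2.imwrite(f"pics/{n}0.png",im[:,:,::-1])
    p=robot.camera_params(n); print(n,p["fx"],p["fy"],p["cx"],p["cy"]);print(np.round(p["extrinsics"],4))
E
```

```text
pics
{'time': 0.0, 'q': [1.0615, 0.5285, 1.4339, -0.0, 1.1814, -0.1785], 'joint_velocities': [-0.0019, 0.0003, -0.0016, 0.0006, -0.0004, 0.0001], 'joint_torque': [0.0005, -44.0044, -17.6595, 0.0635, 0.0581, -0.0001], 'position': [0.2026, 0.5905, 0.2466], 'tool_rot': [0.5758, 0.4102, -0.4115, -0.5752], 'ft_force': [-0.9393, 0.1192, 0.8013], 'moment': [0.0041, 0.0024, -0.013], 'grip_width': 0.0868}
scene 402.226094239699 402.226094239699 280.36257968903806 207.8477771599247
[[ 0.8703  0.3622 -0.3338  0.8251]
 [ 0.4923 -0.6589  0.5688 -0.4394]
 [-0.014  -0.6594 -0.7517  0.8374]
 [ 0.      0.      0.      1.    ]]
top 398.179162699167 398.179162699167 274.0948045952394 205.10184985721995
[[ 0.0116 -0.9985  0.0543  0.4392]
 [-0.9999 -0.0118 -0.0038  0.1107]
 [ 0.0044 -0.0542 -0.9985  1.3462]
 [ 0.      0.      0.      1.    ]]
```

View pics/scene0.png

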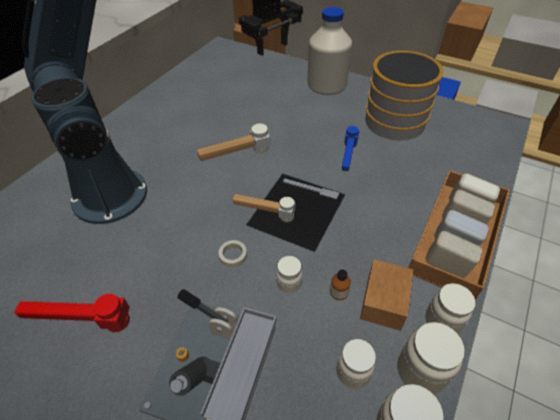

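View pics/top0.png

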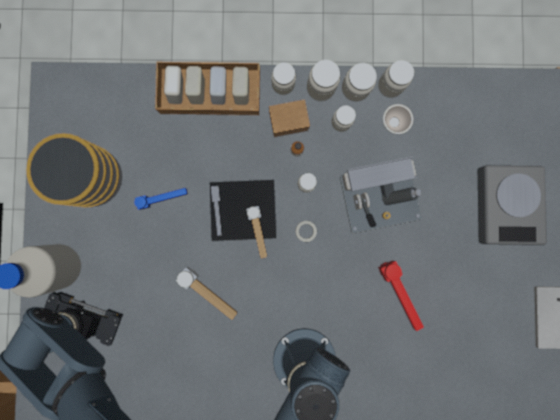

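```bash
python3 - <<'E'
import cv2
a=cv2.imread('pics/top0.png');cv2.imwrite('pics/top0a.png',cv2.resize(a[60:260,160:430],None,fx=2.96,fy=2.96,interpolation=2))
a=cv2.imread('pics/scene0.png');cv2.imwrite('pics/scene0a.png',cv2.resize(a[120:400,10:380],None,fx=2.1,fy=2.1,interpolation=2))
E
```

```text
(no output)
```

View pics/top0a.png

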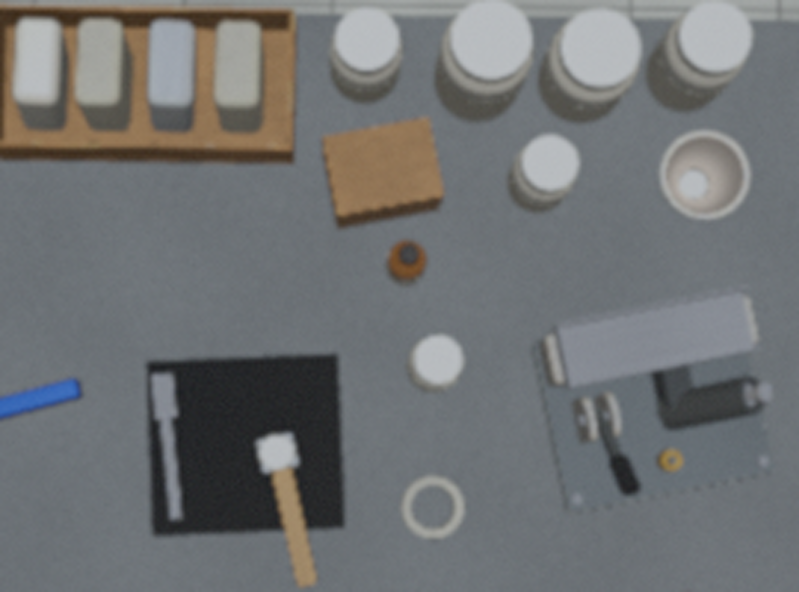

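View pics/scene0a.png

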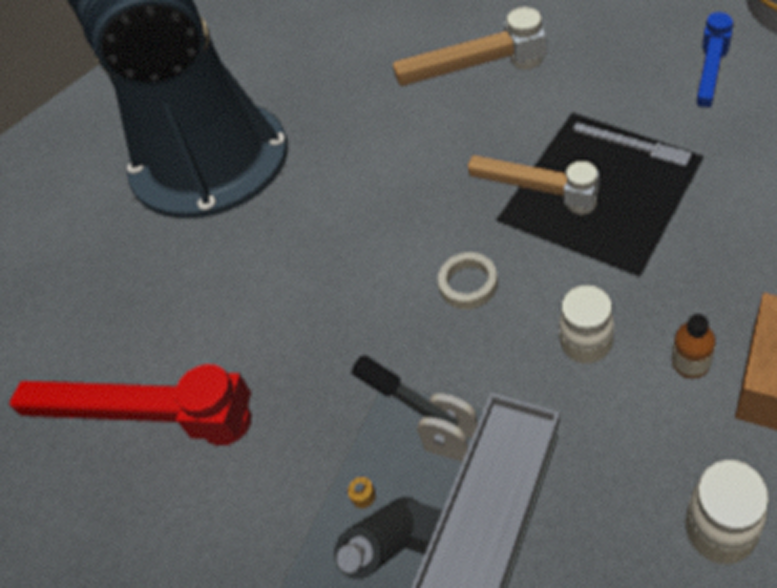

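```bash
cat > h.py <<'E'
import numpy as np,cv2
from rig import robot
P={n:robot.camera_params(n) for n in("scene","top")}
def ray(n,uv):
    p=P[n];E=np.array(p["extrinsics"]);d=E[:3,:3]@np.array([(uv[0]-p["cx"])/p["fx"],(uv[1]-p["cy"])/p["fy"],1.])
    return E[:3,3],d/np.linalg.norm(d)
def onz(n,uv,z):
    o,d=ray(n,uv);return o+d*(z-o[2])/d[2]
def proj(n,X):
    p=P[n];E=np.array(p["extrinsics"]);c=E[:3,:3].T@(np.array(X)-E[:3,3]);return np.array([p["fx"]*c[0]/c[2]+p["cx"],p["fy"]*c[1]/c[2]+p["cy"]])
def tri(a,b):
    o1,d1=ray("scene",a);o2,d2=ray("top",b)
    t=np.linalg.lstsq(np.c_[d1,-d2],o2-o1,rcond=None)[0]
    A=o1+t[0]*d1;B=o2+t[1]*d2;return (A+B)/2,np.linalg.norm(A-B)
E
python3 - <<'E'
import cv2
def g(n,x,y,w,h,s,o):
    a=cv2.imread(n)[y:y+h,x:x+w];a=cv2.resize(a,None,fx=s,fy=s,interpolation=cv2.INTER_CUBIC)
    a=cv2.convertScaleAbs(a,alpha=1.3)
    for i in range(0,w,10): cv2.putText(a,str(x+i),(i*s,8),0,.3,(0,255,255)); cv2.line(a,(i*s,0),(i*s,a.shape[0]),(0,120,120),1) if i%20==0 else 0
    for j in range(0,h,10): cv2.putText(a,str(y+j),(0,j*s+4),0,.3,(0,255,255)); cv2.line(a,(0,j*s),(a.shape[1],j*s),(0,120,120),1) if j%20==0 else 0
    cv2.imwrite(o,a)
g('pics/top0.png',335,150,95,85,8,'pics/t1.png')
g('pics/scene0.png',140,280,140,140,5,'pics/s1.png')
g('pics/top0.png',200,170,85,95,6,'pics/t2.png')
g('pics/scene0.png',220,165,130,90,6,'pics/s2.png')
E
```

```text
(no output)
```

View pics/t1.png

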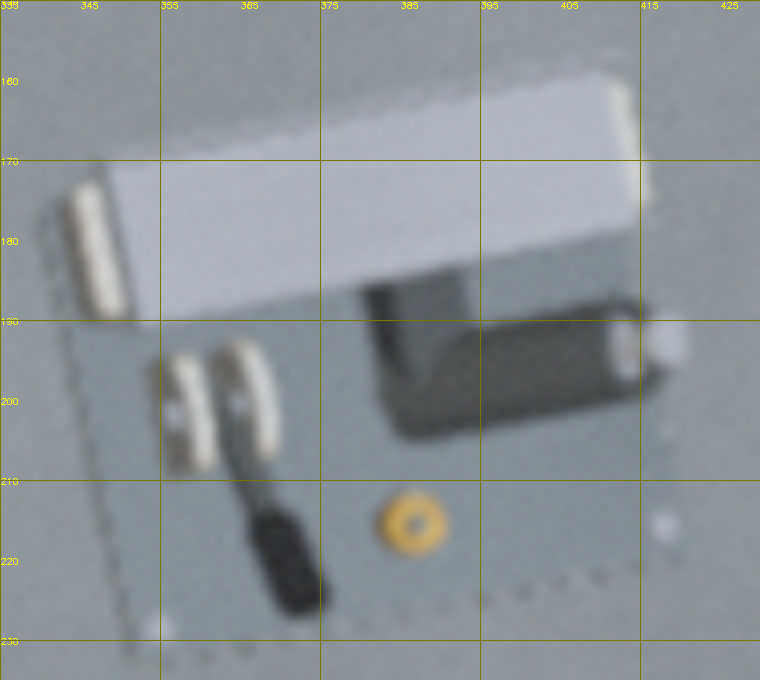

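View pics/s1.png

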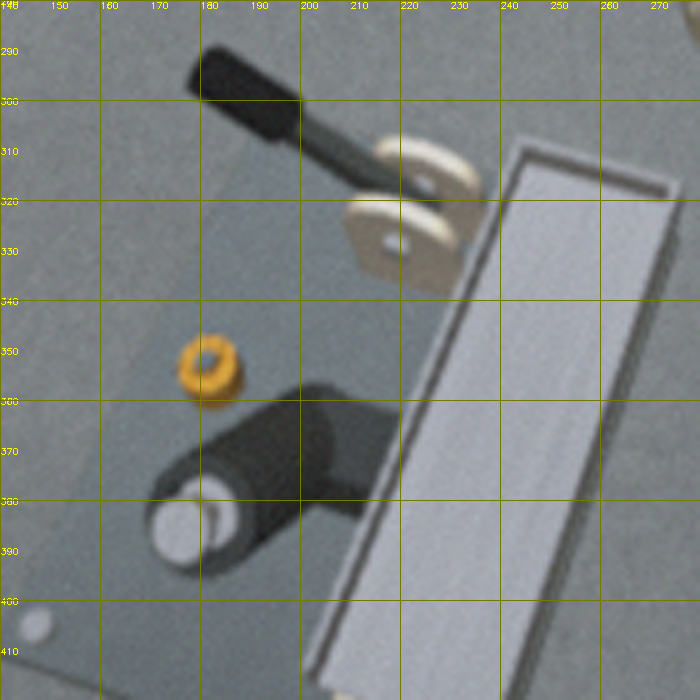

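View pics/t2.png

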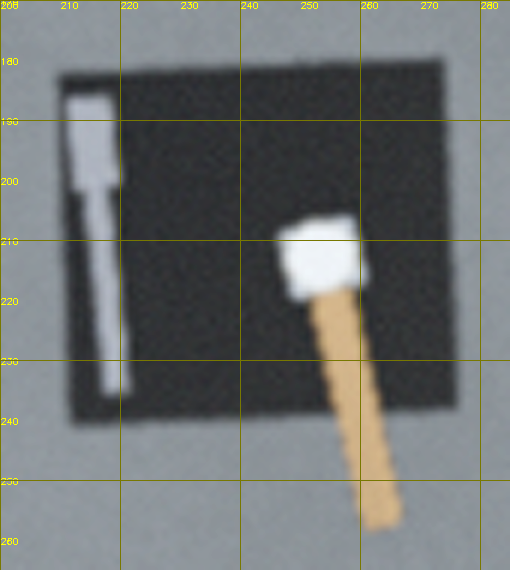

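View pics/s2.png

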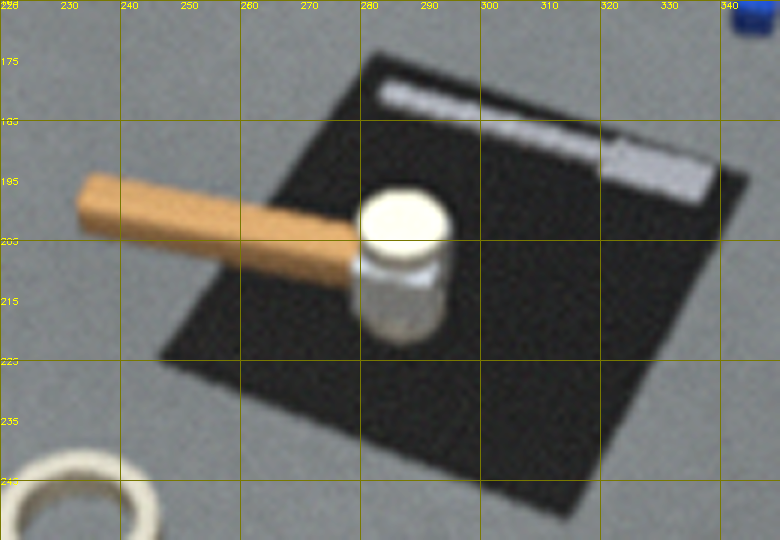

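```bash
python3 - <<'E'
from h import *
np.set_printoptions(precision=4,suppress=True)
T=lambda x,y:(335+x/8,150+y/8); S=lambda x,y:(140+x/5,280+y/5)
T2=lambda x,y:(200+x/6,170+y/6); S2=lambda x,y:(220+x/6,165+y/6)
print("cap",tri(S(179,531),T(668,338)))
print("grip",tri(S(244,93),T(288,562)))
print("grip far",tri(S(203,68),T(300,600)),"near",tri(S(288,120),T(274,515)))
print("screwA",tri(S(36,625),T(665,527)),onz('top',T(665,527),.012),onz('scene',S(36,625),.012))
print("screwB",onz('top',T(158,628),.012))
print("plate corners top",onz('top',T(130,655),.012),onz('top',T(45,215),.012),onz('top',T(682,560),.012))
print("weight",tri(S(207,362),T(416,522)))
print("mallet top",tri(S2(403,222),T2(322,257)))
print("handle end",tri(S2(95,183),T2(381,520)))
m=[onz('top',T2(*c),.004) for c in((60,75),(443,60),(458,408),(72,424))];print("mat",m,np.mean(m,0))
print([np.linalg.norm(m[i]-m[i-1]) for i in range(4)])
ms=[onz('scene',S2(*c),.004) for c in((375,52),(749,177),(568,519),(160,358))];print("mat sc",ms,np.mean(ms,0))
# colour masks
for n in('top','scene'):
    im=cv2.imread(f'pics/{n}0.png');hsv=cv2.cvtColor(im,cv2.COLOR_BGR2HSV)
    w=(((hsv[...,0]>8)&(hsv[...,0]<25)&(hsv[...,1]>70)&(hsv[...,2]>100))*255).astype(np.uint8)
    k,l,st,c=cv2.connectedComponentsWithStats(w)
    for i in range(1,k):
        if st[i,4]>40:print(n,st[i],c[i])
E
```

```text
cap (array([ 0.551 , -0.338 ,  0.1249]), np.float64(0.0013210059335910917))
grip (array([ 0.4634, -0.1929,  0.1179]), np.float64(0.0017831729495628485))
grip far (array([ 0.4482, -0.1953,  0.1286]), np.float64(0.00037512742998629933)) near (array([ 0.4815, -0.1903,  0.1079]), np.float64(0.0010951197888599041))
screwA (array([ 0.4821, -0.3765,  0.0138]), np.float64(0.0025579425018177403)) [ 0.4813 -0.3781  0.012 ] [ 0.4823 -0.3755  0.012 ]
screwB [ 0.4365 -0.1653  0.012 ]
plate corners top [ 0.4251 -0.1536  0.012 ] [ 0.6097 -0.1175  0.012 ] [ 0.4675 -0.3852  0.012 ]
weight (array([ 0.4823, -0.2674,  0.0309]), np.float64(0.002026594039656375))
mallet top (array([0.4848, 0.1724, 0.062 ]), np.float64(0.003600781111489414))
handle end (array([0.3437, 0.1397, 0.0446]), np.float64(0.004988208212212995))
mat [array([0.5862, 0.3234, 0.004 ]), array([0.5973, 0.1075, 0.004 ]), array([0.4016, 0.0968, 0.004 ]), array([0.3902, 0.3127, 0.004 ])] [0.4938 0.2101 0.004 ]
[np.float64(0.1963435733370655), np.float64(0.21617077263067935), np.float64(0.19605906454916133), np.float64(0.2161704507860588)]
m
[... 483 characters left out ...]
753 387.3765]
scene [448   1  45  29 835] [470.497   14.8587]
scene [234  23   8   9  48] [237.2292  27.4583]
scene [ 373   33  187   56 2159] [473.9403  64.2006]
scene [370  76  69  27 185] [403.3892  94.9189]
scene [368  90  67  27 190] [400.9    108.9684]
scene [455  93  23  12 156] [465.8013  98.7179]
scene [366 102  65  28 187] [397.246  121.8128]
scene [523 113  37  51 770] [537.2792 139.7506]
scene [197 135  57  22 468] [224.9893 145.562 ]
scene [ 412  170   98  119 1997] [455.6595 235.0376]
scene [233 194  47  16 360] [255.8722 201.4111]
scene [ 364  259   50   58 2072] [389.1863 287.5816]
scene [333 277  17  12 137] [340.8905 283.1606]
scene [175 347  12  12 102] [180.9216 352.6176]
```

```bash
cat >> h.py <<'E'
from scipy.spatial.transform import Rotation as Rn
np.set_printoptions(precision=4,suppress=True)
def tool():
    o=robot.get_obs();return np.array(o["position"]),Rn.from_quat(o["tool_rot"])
def plan(pos,M):
    """TCP goal pos, M columns tool x,y,z in world -> shift cm & rotvec; per tool axes now"""
    p,R=tool();d=R.inv().apply(np.array(pos)-p)*100
    rv=(R.inv()*Rn.from_matrix(M)).as_rotvec();return d,rv
def frame(y,x):
    y=np.array(y,float);y/=np.linalg.norm(y);x=np.array(x,float);x-=y*(x@y);x/=np.linalg.norm(x);return np.c_[x,y,np.cross(x,y)]
E
python3 - <<'E'
from h import *
p,R=tool();print(R.as_matrix())
yaw=.19
xf=np.array([np.cos(yaw),np.sin(yaw),0]);yf=np.array([-xf[1],xf[0],0])
for s in(1,-1):
  print(plan([.4634,-.1929,.118+.006+.08],frame([0,0,-1],s*yf)))
T=lambda x,y:(335+x/8,150+y/8); S=lambda x,y:(140+x/5,280+y/5)
a=onz('top',T(150,325),.086);b=onz('top',T(640,235),.086);print(a,b,np.arctan2((b-a)[0],-(b-a)[1]))
a=onz('scene',S(525,140),.086);b=onz('scene',S(305,675),.086);print(a,b,np.arctan2((b-a)[0],-(b-a)[1]))
c=tri(S(179,531),T(668,338))[0]
for o in([.5435,-.252,0],[.542,-.254,0]):
  for X in(c,[.4634,-.1929,.1179],[.4823,-.2674,.03],[.4821,-.3765,.012],[.4365,-.1653,.012]):
    d=np.array(X)-o;print(d@xf,d@yf,end=' | ')
  print()
E
```

```text
[[ 0.3248 -0.0009 -0.9458]
 [ 0.9458 -0.0017  0.3248]
 [-0.0019 -1.      0.0003]]
(array([-65.6222,   4.3788, -50.1082]), array([-0.0008, -0.5208, -0.0018]))
(array([-65.6222,   4.3788, -50.1082]), array([ 0.0024,  2.6208, -0.0011]))
[ 0.5568 -0.1467  0.086 ] [ 0.5951 -0.342   0.086 ] 0.19373763940735392
[ 0.5621 -0.1425  0.086 ] [ 0.6049 -0.3481  0.086 ] 0.2052422845361644
-0.008867878504473719 -0.08589887551963014 | -0.06749697853978218 0.07316404778304839 | -0.06300708617181504 -0.0035647008482441555 | -0.08380799246077474 -0.11066359112054301 | -0.0887003869630853 0.10534766894715289 | 
-0.007017154361844865 -0.08421815539186035 | -0.06564625439715331 0.07484476791081819 | -0.06115636202918618 -0.0018839807204743552 | -0.08195726831814587 -0.10898287099277322 | -0.08684966282045646 0.1070283890749227 |
```

carry_out --pt "0.6 -29 0 -36 0 -0.1 0" --pt "0.6 -29 0 -36 0 -0.2 0" --pt "0.6 -29 0 -36 0 -0.3 0" --pt "0.6 -29 0 -36 0 -0.3 0" --pt "0.6 -29 0 -36 0 -0.4 0" --pt "0.6 -29 0 -36 0 -0.5 0" --pt "0.6 -29 0 -36 0 -0.52 0" --pt "0.6 -29 0 -36 0 -0.52 0" --pt "0.6 -29 0 -36 0 -0.52 0" --pt "0.6 -65.6 0 -50.1 0 -0.52 0" --pt "0.6 -65.6 0 -50.1 0 -0.52 0" --pt "0.6 -65.6 0 -50.1 0 -0.52 0" --pt "0.6 -65.6 0 -50.1 0 -0.52 0" --pt "0.6 -65.6 0 -50.1 0 -0.52 0" --pt "0.6 -65.6 0 -50.1 0 -0.52 0" --pt "0.6 -65.6 0 -50.1 0 -0.52 0" --pt "0.6 -65.6 0 -50.1 0 -0.52 0" --pt "0.6 -65.6 0 -50.1 0 -0.52 0" --pt "0.6 -65.6 0 -50.1 0 -0.52 0"

```text
time: 2.0
position: [0.4633, -0.1931, 0.2471]
tool_rot: [0.451, 0.544, -0.544, -0.452]
ft_force: [-0.4, 0.3, -0.3]
grip_width: 0.0521
```

```bash
python3 - <<'E'
from h import *
o=robot.get_obs();print(o["time"],np.array(o["q"]),o["position"],o["grip_width"])
yaw=.196
yf=np.array([-np.sin(yaw),np.cos(yaw),0])
print(tool()[1].as_matrix())
print(plan([.4634,-.1929,.118+.006],frame([0,0,-1],yf)))
im=robot.camera("scene"); cv2.imwrite("pics/s3.png",cv2.resize(im[220:420,80:350,::-1],None,fx=2.9,fy=2.9,interpolation=2))
E
```

```text
2.0 [-0.6181  0.3639  1.7359  0.0004  1.0431 -2.3751] [ 0.4633 -0.1931  0.2471] 0.05213244713975708
[[-0.1849 -0.0009 -0.9828]
 [ 0.9827  0.0011 -0.1849]
 [ 0.0012 -1.      0.0007]]
(array([ 0.002 , 12.3053, -0.0204]), array([-0.0007, -0.01  ,  0.0012]))
```

View pics/s3.png

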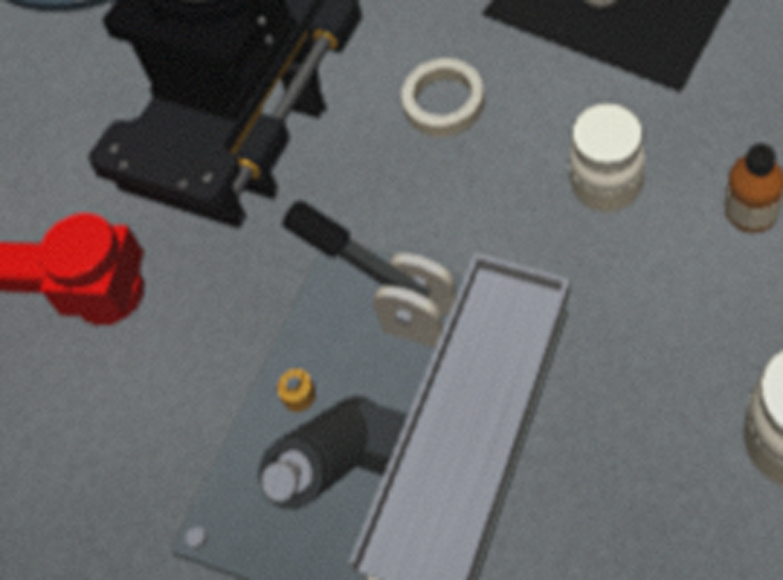

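carry_out --pt "0.6 0 4 0 0 0 0" --pt "0.6 0 8 0 0 0 0" --pt "0.6 0 12.3 0 0 0 0" --pt "0.6 0 12.3 0 0 0 0" --pt "0.6 0 12.3 0 0 0 0"

```text
time: 2.55
position: [0.4634, -0.1902, 0.1245]
tool_rot: [-0.449, -0.545, 0.546, 0.451]
ft_force: [-0.0, -0.1, 0.8]
grip_width: 0.052
```

```bash
python3 - <<'E'
from h import *
im=robot.camera("scene"); cv2.imwrite("pics/s4.png",cv2.resize(im[260:360,120:270,::-1],None,fx=5,fy=5,interpolation=2))
im=robot.camera("top"); cv2.imwrite("pics/t4.png",cv2.resize(im[150:260,320:440,::-1],None,fx=5,fy=5,interpolation=2))
E
```

```text
(no output)
```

View pics/s4.png

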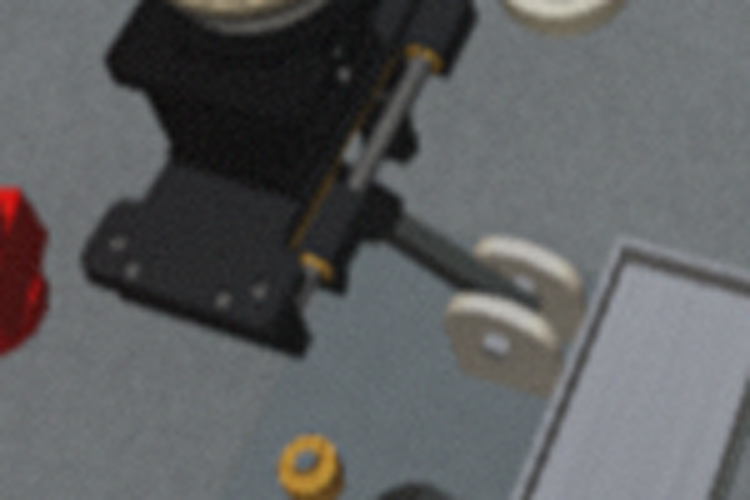

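View pics/t4.png

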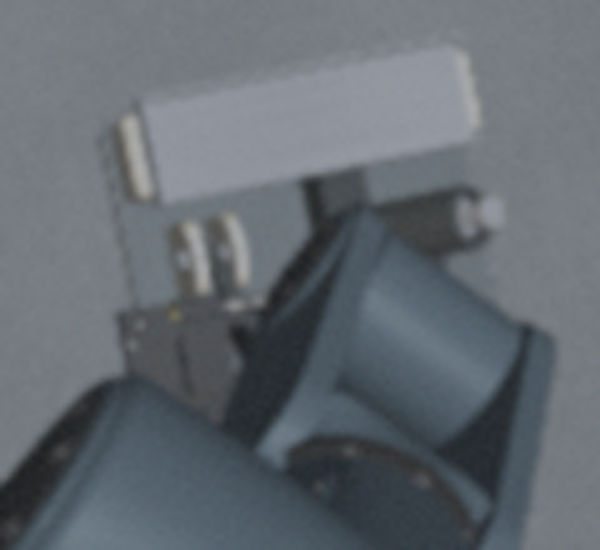

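carry_out --pt "0.1 0 0 0 0 0 0" --pt "0.1 0 0 0 0 0 0" --pt "0.1 0 0 0 0 0 0" --pt "0.1 0 0 0 0 0 0" --pt "0.1 0 0 0 0 0 0" --force 12

```text
time: 3.15
position: [0.4637, -0.1921, 0.1249]
tool_rot: [0.451, 0.545, -0.545, -0.45]
ft_force: [-0.8, 0.5, 1.7]
grip_width: 0.0213
```

```bash
python3 - <<'E'
from h import *
o=robot.get_obs();print(o["time"],np.array(o["q"]),o["position"],o["grip_width"],o["ft_force"],o["moment"])
print(tool()[1].as_matrix())
E
```

```text
3.15 [-0.6158  0.5591  1.8488  0.0001  0.7333 -2.3757] [ 0.4637 -0.1921  0.1249] 0.021307245080911034 [-0.8081  0.5354  1.6928] [0.0061 0.0186 0.0545]
[[-0.1879  0.0003 -0.9822]
 [ 0.9822 -0.0002 -0.1879]
 [-0.0002 -1.     -0.0003]]
```

carry_out --pt "0.1 0 -0.9 -0.95 0 0 0" --pt "0.1 0 -1.7 -2.0 0 0 0" --pt "0.1 0 -2.3 -3.2 0 0 0" --pt "0.1 0 -2.7 -4.5 0 0 0" --pt "0.1 0 -2.95 -5.8 0 0 0" --pt "0.1 0 -3.0 -6.65 0 0 0" --pt "0.1 0 -3.0 -6.65 0 0 0" --pt "0.1 0 -3.0 -6.65 0 0 0"

```text
time: 3.95
position: [0.5295, -0.1783, 0.1544]
tool_rot: [0.45, 0.546, -0.544, -0.451]
ft_force: [0.1, 4.9, 0.1]
grip_width: 0.0218
```

carry_out --pt "0.6 0 0 0 0 0 0" --pt "0.6 0 0 0 0 0 0" --pt "0.6 0 0 0 0 0 0" --pt "0.6 0 0 0 0 0 0" --pt "0.6 0 -4 0 0 0 0" --pt "0.6 0 -8 0 0 0 0" --pt "0.6 0 -10 5 0 0 0" --pt "0.6 0 -10 10 0 0 0" --pt "0.6 5 -10 13 0 0 0" --pt "0.6 10 -10 13 0 0 0" --pt "0.6 15 -10 13 0 0 0" --pt "0.6 20 -10 13 0 0 0" --pt "0.6 25 -10 13 0 0 0" --pt "0.6 25 -10 13 0 0 0"

```text
time: 5.35
position: [0.3517, 0.0453, 0.2546]
tool_rot: [0.448, 0.546, -0.546, -0.45]
ft_force: [0.6, -0.2, 0.4]
grip_width: 0.0522
```

```bash
python3 - <<'E'
from h import *
o=robot.get_obs();print(o["time"],np.array(o["q"]),o["position"])
def g(n,x,y,w,h,s,o):
    a=robot.camera(n)[:,:,::-1]; cv2.imwrite(o.replace('.png','_raw.png'),a); a=a[y:y+h,x:x+w];a=cv2.resize(a,None,fx=s,fy=s,interpolation=cv2.INTER_CUBIC)
    cv2.imwrite(o,cv2.convertScaleAbs(a,alpha=1.3))
g('top',335,150,95,85,8,'pics/t5.png')
g('scene',140,250,140,110,5,'pics/s5.png')
E
```

```text
5.35 [-0.1911  0.1454  2.0472  0.0012  0.9505 -1.9574] [0.3517 0.0453 0.2546]
```

View pics/s5.png

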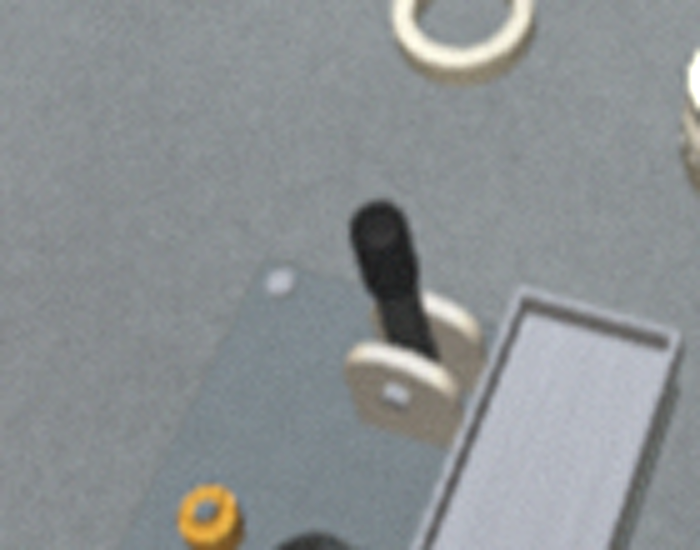

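View pics/t5.png

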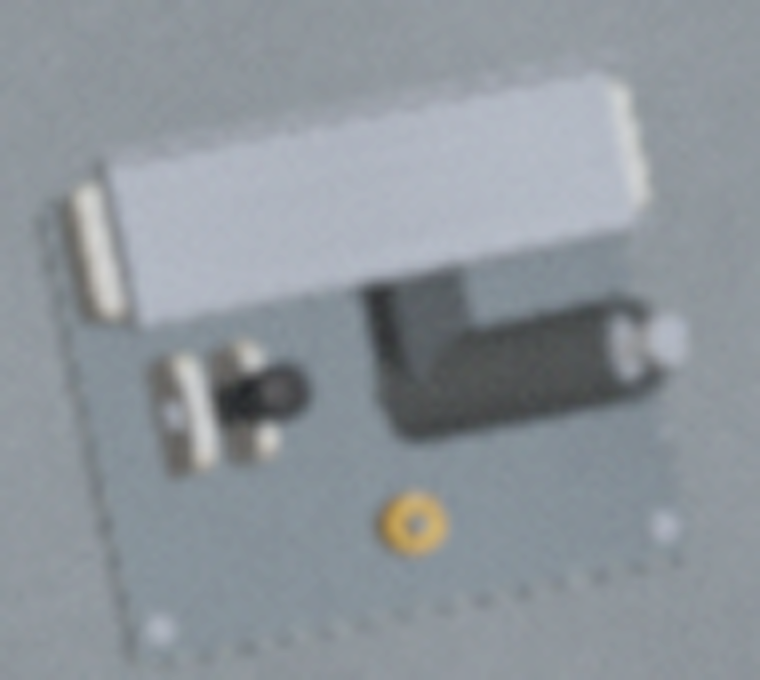

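```bash
python3 - <<'E'
from h import *
T=lambda x,y:(335+x/8,150+y/8); S=lambda x,y:(140+x/5,250+y/5)
yaw=.196;xf=np.array([np.cos(yaw),np.sin(yaw),0]);yf=np.array([-xf[1],xf[0],0]);o=np.array([.5445,-.254,0])
f=lambda X:(np.array([(X-o)@xf,(X-o)@yf,X[2]]))
t,e=tri(S(381,228),T(281,391));print("tip",t,e,f(t))
print("tip top@.17",f(onz('top',T(281,391),.17)),"scene",f(onz('scene',S(381,228),.17)))
print("cheeks",f(onz('top',T(222,404),.08)))
# near cheek hole on plane y_f=.0585
for n,uv,y in(("scene",S(397,392),.0585),("top",T(177,413),.0915)):
    c,d=ray(n,uv);s=(y-(c-o)@yf)/(d@yf);print(n,f(c+s*d))
E
```

```text
tip [ 0.5267 -0.1788  0.1632] 0.003155577014570006 [-0.0028  0.0772  0.1632]
tip top@.17 [-0.0043  0.0782  0.17  ] scene [0.0011 0.0747 0.17  ]
cheeks [-0.003   0.0794  0.08  ]
scene [-0.0002  0.0585  0.0625]
top [-0.0026  0.0915  0.0518]
```

```bash
python3 - <<'E'
from h import *
im=cv2.imread('pics/top0.png');hsv=cv2.cvtColor(im,cv2.COLOR_BGR2HSV)
w=(((hsv[...,0]>8)&(hsv[...,0]<25)&(hsv[...,1]>70)&(hsv[...,2]>100))*255).astype(np.uint8);w[:,:245]=0;w[:,275:]=0;w[:215]=0;w[262:]=0
ys,xs=np.nonzero(w);Q=np.array([onz('top',p,.041)[:2] for p in zip(xs,ys)])
v=np.linalg.svd(Q-Q.mean(0))[2][0];v*=np.sign(v[0]);s=(Q-Q.mean(0))@v
print("handle top: mid",Q.mean(0),"yaw",np.arctan2(v[1],v[0]),"ends",s.min(),s.max(), "axis from far end", Q.mean(0)+v*(s.min()+.15))
wh=((im.min(2)>190)*255).astype(np.uint8);wh[:,:240]=0;wh[:,270:]=0;wh[:200]=0;wh[225:]=0
r=cv2.minAreaRect(cv2.findNonZero(wh));print(r,onz('top',r[0],.05))
im=cv2.imread('pics/scene0.png');hsv=cv2.cvtColor(im,cv2.COLOR_BGR2HSV)
w=(((hsv[...,0]>8)&(hsv[...,0]<25)&(hsv[...,1]>70)&(hsv[...,2]>150))*255).astype(np.uint8);w[:,:230]=0;w[:,285:]=0;w[:190]=0;w[215:]=0
ys,xs=np.nonzero(w);Q=np.array([onz('scene',p,.041)[:2] for p in zip(xs,ys)])
v=np.linalg.svd(Q-Q.mean(0))[2][0];v*=np.sign(v[0]);print("scene handle mid",Q.mean(0),"yaw",np.arctan2(v[1],v[0]))
print("face scene@.064",onz('scene',(287.2,202),.064))
yaw=.24;ym=np.array([-np.sin(yaw),np.cos(yaw),0])
E
```

```text
handle top: mid [0.4058 0.1543] yaw 0.24257742410306146 ends -0.06695032390132477 0.060349620858622686 axis from far end [0.4864 0.1742]Traceback (most recent call last):
  File "<stdin>", line 8, in <module>
cv2.error: OpenCV(4.12.0) /io/opencv/modules/imgproc/src/convhull.cpp:143: error: (-215:Assertion failed) total >= 0 && (depth == CV_32F || depth == CV_32S) in function 'convexHull'
```

```bash
python3 - <<'E'
from h import *
def wr(q1,q23,M): # M tool cols x,y(approach),z
    W=np.c_[-M[:,0],np.cross(M[:,1],-M[:,0]),M[:,1]]
    B=Rn.from_euler('ZY',[q1,q23])
    return (B.inv()*Rn.from_matrix(W)).as_euler('ZYZ')
p,R=tool();q=robot.get_obs()["q"];print(np.array(q),wr(q[0],q[1]+q[2],R.as_matrix()))
yaw=.196;xf=np.array([np.cos(yaw),np.sin(yaw),0]);yf=np.array([-xf[1],xf[0],0])
a=-yf*np.sin(np.radians(35))+np.array([0,0,np.cos(np.radians(35))]);print(a)
ym=np.cross(a,xf)
for s in(1,-1):
  for q1 in(-.6,-.75):
    for q23 in(2.0,2.3): print(s,q1,q23,wr(q1,q23,frame(-a,s*ym)))
yaw=.243;ymm=np.array([-np.sin(yaw),np.cos(yaw),0])
for s in(1,-1):print(plan([.485,.1735,.145],frame([0,0,-1],s*ymm)))
print("face scene@.064",onz('scene',(287.2,202),.064))
E
```

```text
[-0.1966  0.1472  2.0439 -0.0005  0.9491 -1.9604] [-0.0005  0.9491 -1.9604]
[ 0.1117 -0.5626  0.8192]
1 -0.6 2.0 [ 0.4131  1.6026 -2.4517]
1 -0.6 2.3 [ 0.4261  1.3283 -2.5742]
1 -0.75 2.0 [ 0.3433  1.653  -2.5786]
1 -0.75 2.3 [ 0.3494  1.3706 -2.6803]
-1 -0.6 2.0 [0.4131 1.6026 0.6899]
-1 -0.6 2.3 [0.4261 1.3283 0.5674]
-1 -0.75 2.0 [0.3433 1.653  0.5629]
-1 -0.75 2.3 [0.3494 1.3706 0.4613]
(array([ 10.3506,  10.9954, -15.3412]), array([ 0.0012, -0.0496, -0.001 ]))
(array([ 10.3506,  10.9954, -15.3412]), array([0.0016, 3.092 , 0.0018]))
face scene@.064 [0.4872 0.1719 0.064 ]
```

carry_out --pt "0.9 1 0 -2 0 0.14 0" --pt "0.9 2 0 -4 0 0.28 0" --pt "0.9 3 0 -6 0 0.42 0" --pt "0.9 4 0 -8 0 0.56 0" --pt "0.9 5 0 -10 0 0.7 0" --pt "0.9 6 0 -12 0 0.84 0" --pt "0.9 8 0 -14 0 0.98 0" --pt "0.9 10.3 0 -15.3 0 1.12 0" --pt "0.9 10.3 0 -15.3 0 1.26 0" --pt "0.9 10.3 0 -15.3 0 1.4 0" --pt "0.9 10.3 0 -15.3 0 1.54 0" --pt "0.9 10.3 0 -15.3 0 1.68 0" --pt "0.9 10.3 0 -15.3 0 1.82 0" --pt "0.9 10.3 0 -15.3 0 1.96 0" --pt "0.9 10.3 0 -15.3 0 2.1 0" --pt "0.9 10.3 0 -15.3 0 2.24 0" --pt "0.9 10.3 0 -15.3 0 2.38 0" --pt "0.9 10.3 0 -15.3 0 2.52 0" --pt "0.9 10.3 0 -15.3 0 2.66 0" --pt "0.9 10.3 0 -15.3 0 2.8 0"

```text
time: 7.45
position: [0.4873, 0.1691, 0.2545]
tool_rot: [-0.612, 0.353, -0.355, 0.612]
ft_force: [0.7, -0.2, 0.1]
grip_width: 0.0783
```

```bash
python3 - <<'E'
from h import *
o=robot.get_obs();print(o["time"],np.array(o["q"]),o["position"])
yaw=.243;ymm=np.array([-np.sin(yaw),np.cos(yaw),0])
print(plan([.4855,.1735,.044],frame([0,0,-1],-ymm)))
E
```

```text
7.45 [ 0.1176  0.3716  1.6963 -0.0009  1.0722  1.1668] [0.4873 0.1691 0.2545]
(array([-0.4965, 21.0485,  0.0394]), array([-0.0012,  0.2791,  0.0012]))
```

carry_out --pt "0.85 -0.5 4 0 0 0.14 0" --pt "0.85 -0.5 8 0 0 0.28 0" --pt "0.85 -0.5 11 0 0 0.28 0" --pt "0.85 -0.5 11 0 0 0.28 0" --pt "0.85 -0.5 11 0 0 0.28 0"

```text
time: 7.95
position: [0.4841, 0.1743, 0.1445]
tool_rot: [0.558, -0.434, 0.434, -0.558]
ft_force: [0.5, 1.0, 0.1]
grip_width: 0.074
```

```bash
python3 - <<'E'
from h import *
yaw=.243;ymm=np.array([-np.sin(yaw),np.cos(yaw),0])
print(plan([.4855,.1735,.044],frame([0,0,-1],-ymm)))
im=robot.camera("scene"); cv2.imwrite("pics/s6.png",cv2.resize(im[130:270,200:360,::-1],None,fx=4.5,fy=4.5,interpolation=2))
E
```

```text
(array([ 0.1122, 10.047 ,  0.1108]), array([-0.    ,  0.0059,  0.0004]))
```

View pics/s6.png

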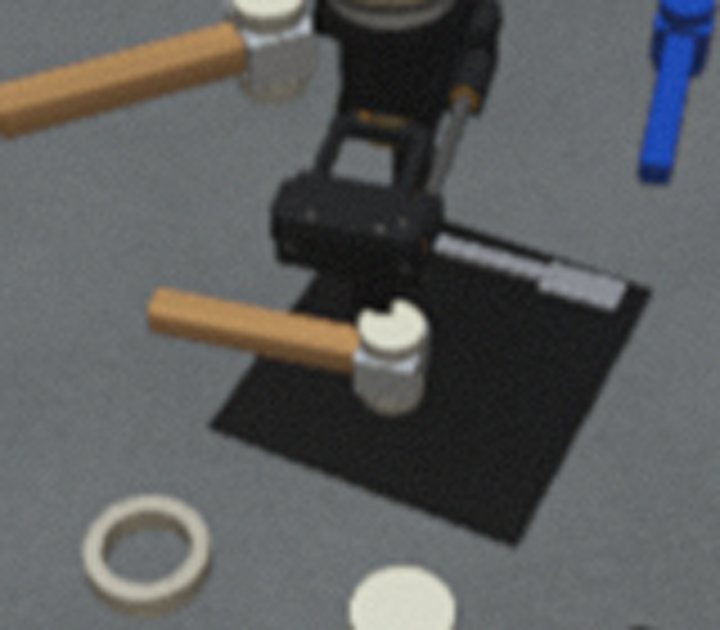

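Aligned. Descend 10 cm and grip.

carry_out --pt "0.85 0.1 4 0.1 0 0.006 0" --pt "0.85 0.1 7.5 0.1 0 0.006 0" --pt "0.85 0.1 10 0.1 0 0.006 0" --pt "0.85 0.1 10 0.1 0 0.006 0" --pt "0.85 0.1 10 0.1 0 0.006 0" --pt "0.2 0.1 10 0.1 0 0.006 0" --pt "0.2 0.1 10 0.1 0 0.006 0" --pt "0.2 0.1 10 0.1 0 0.006 0" --pt "0.2 0.1 10 0.1 0 0.006 0" --pt "0.2 0.1 10 0.1 0 0.006 0" --pt "0.2 0.1 10 0.1 0 0.006 0" --force 55

```text
time: 9.1
position: [0.4845, 0.1748, 0.045]
tool_rot: [-0.557, 0.435, -0.435, 0.558]
ft_force: [0.3, -2.7, 4.0]
grip_width: 0.0393
```

```bash
python3 - <<'E'
from h import *
o=robot.get_obs();print(o["time"],np.array(o["q"]),o["position"],o["grip_width"],o["ft_force"],o["moment"])
print(tool()[1].as_matrix())
for n in('scene','top'):
    im=robot.camera(n); c=im[130:270,200:360] if n=='scene' else im[170:265,195:290]
    cv2.imwrite(f"pics/{n}7.png",cv2.resize(c[...,::-1],None,fx=4,fy=4,interpolation=2))
E
```

```text
9.1 [ 0.1294  0.7188  1.8524 -0.001   0.5693  1.4557] [0.4845 0.1748 0.045 ] 0.039332179094890535 [ 0.2612 -2.7206  4.0419] [-0.4823  0.0767 -0.0355]
[[ 0.2428  0.0012  0.9701]
 [-0.9701 -0.0004  0.2428]
 [ 0.0007 -1.      0.0011]]
```

View pics/scene7.png

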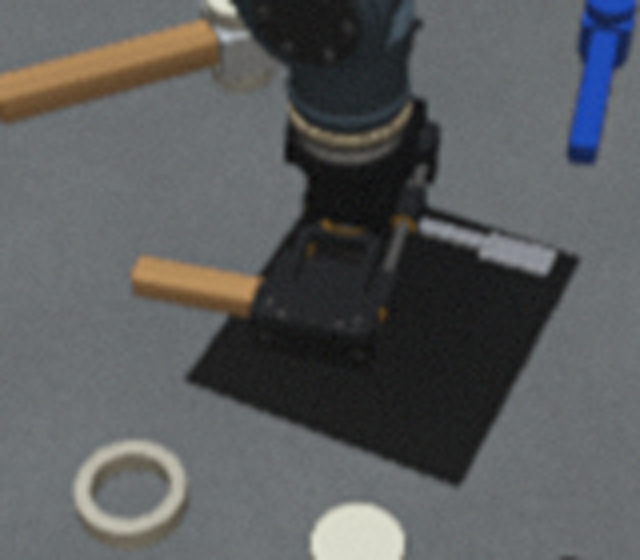

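carry_out --pt "0.2 0 -1 0 0 0 0" --pt "0.2 0 -3 0 0 0 0" --pt "0.2 0 -7 0 0 0 0" --pt "0.2 0 -11 0 0 0 0" --pt "0.2 0 -15 0 0 0 0" --pt "0.2 0 -19 0 0 0 0" --pt "0.2 0 -23 0 0 0 0" --pt "0.2 0 -25 0 0 0 0" --pt "0.2 0 -25.5 0 0 0 0" --pt "0.2 0 -25.5 0 0 0 0"

```text
time: 10.2
position: [0.483, 0.1752, 0.2993]
tool_rot: [0.557, -0.436, 0.435, -0.557]
ft_force: [0.6, 0.5, -5.5]
grip_width: 0.0396
```

```bash
cat >> h.py <<'E'
yaw=.196;xf=np.array([np.cos(yaw),np.sin(yaw),0]);yf=np.array([-xf[1],xf[0],0])
A=-yf*np.sin(np.radians(35))+np.array([0,0,np.cos(np.radians(35))])
CAP=np.array([.551,-.338,.125])
MS=frame(-A,-np.cross(A,xf))
E
python3 - <<'E'
from h import *
o=robot.get_obs();print(o["time"],np.array(o["q"]),o["position"],o["grip_width"],o["ft_force"],o["moment"])
for d in(.071,.101,.15):print(plan(CAP+A*d,MS))
print(plan([.52,-.3,.3],MS))
c=robot.camera("scene")[30:270,150:390];cv2.imwrite("pics/s8.png",cv2.resize(c[...,::-1],None,fx=2.5,fy=2.5,interpolation=2))
E
```

```text
10.2 [0.13   0.3152 1.6427 0.0004 1.1848 1.4558] [0.483  0.1752 0.2993] 0.03957814083764751 [ 0.5952  0.5454 -5.4501] [-0.0887  0.1478  0.0036]
(array([55.5102, 11.5896, -6.0344]), array([0.0159, 0.0471, 0.6103]))
(array([57.2277,  9.1315, -6.1209]), array([0.0159, 0.0471, 0.6103]))
(array([60.0329,  5.1164, -6.2622]), array([0.0159, 0.0471, 0.6103]))
(array([46.9988, -0.0885, -7.9327]), array([0.0159, 0.0471, 0.6103]))
```

View pics/s8.png

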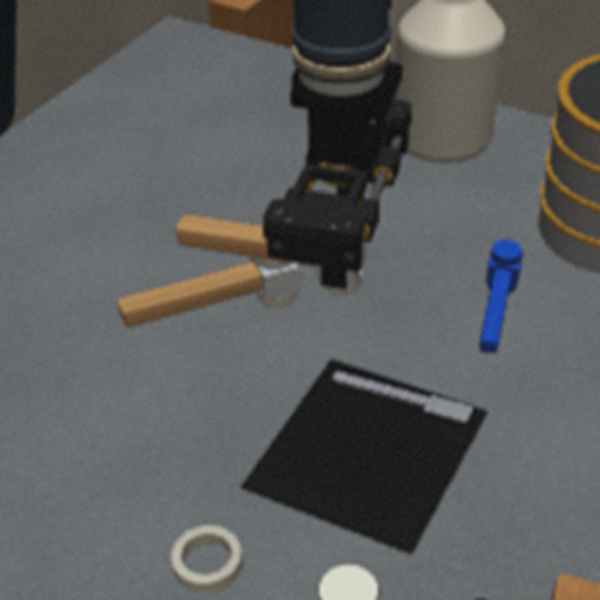

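carry_out --pt "0.2 3 0 -0.5 0 0 0" --pt "0.2 7 0 -1 0 0 0" --pt "0.2 11 0 -2 0 0 0" --pt "0.2 15.5 0 -3 0 0 0" --pt "0.2 20 0 -4 0 0 0" --pt "0.2 24.5 0 -5 0 0 0" --pt "0.2 29 0 -6 0 0 0" --pt "0.2 33.5 0 -6 0 0 0" --pt "0.2 38 0 -6 0 0 0.05" --pt "0.2 42.5 0 -6 0 0.02 0.12" --pt "0.2 47 0 -6 0 0.03 0.22" --pt "0.2 51 1 -6 0 0.04 0.32" --pt "0.2 55 2 -6 0.01 0.04 0.42" --pt "0.2 58 3 -6.2 0.01 0.045 0.52" --pt "0.2 60 4 -6.2 0.016 0.047 0.61" --pt "0.2 60 5 -6.2 0.016 0.047 0.61" --pt "0.2 60 5 -6.2 0.016 0.047 0.61" --pt "0.2 60 5 -6.2 0.016 0.047 0.61"

```text
time: 12.05
position: [0.5691, -0.4206, 0.2483]
tool_rot: [-0.386, 0.592, -0.263, 0.657]
ft_force: [0.4, 0.4, -4.8]
grip_width: 0.0398
```

```bash
python3 - <<'E'
from h import *
o=robot.get_obs();print(o["time"],np.array(o["q"]),o["position"],o["grip_width"],o["ft_force"],o["moment"])
for d in(.041,.071,.101,.15):print(plan(CAP+A*d,MS))
for n in('scene','top'):
    im=robot.camera(n);cv2.imwrite(f"pics/{n}9_raw.png",im[...,::-1]); c=im[230:420,60:310] if n=='scene' else im[130:300,310:510]
    cv2.imwrite(f"pics/{n}9.png",cv2.resize(c[...,::-1],None,fx=3,fy=3,interpolation=2))
E
```

```text
12.05 [-0.9003  0.8854  0.828   0.289   1.9719  0.5126] [ 0.5691 -0.4206  0.2483] 0.03984915125351436 [ 0.3642  0.4287 -4.7578] [-0.8139 -0.0507  0.0103]
(array([ 0.1736, 10.8509, -0.1638]), array([ 0.0005,  0.0007, -0.002 ]))
(array([ 0.1676,  7.8509, -0.1654]), array([ 0.0005,  0.0007, -0.002 ]))
(array([ 0.1617,  4.8509, -0.167 ]), array([ 0.0005,  0.0007, -0.002 ]))
(array([ 0.1519, -0.0491, -0.1697]), array([ 0.0005,  0.0007, -0.002 ]))
```

View pics/scene9.png

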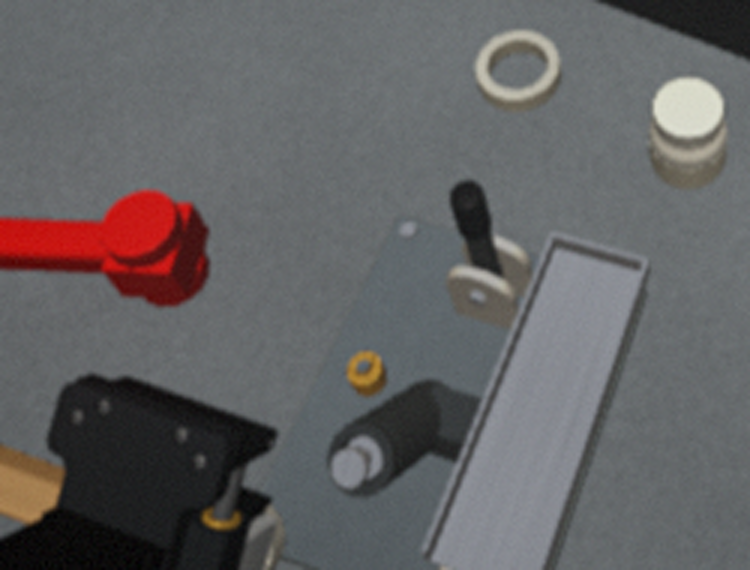

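View pics/top9.png

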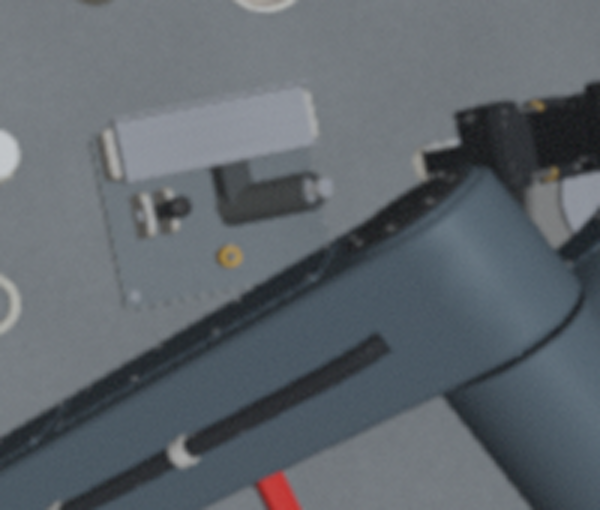

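carry_out --pt "0.2 0.16 2 -0.16 0 0 0" --pt "0.2 0.16 5 -0.16 0 0 0" --pt "0.2 0.16 7.4 -0.16 0 0 0" --pt "0.2 0.16 7.9 -0.16 0 0 0" --pt "0.2 0.16 7.9 -0.16 0 0 0" --pt "0.2 0.16 7.9 -0.16 0 0 0"

```text
time: 12.75
position: [0.5602, -0.3802, 0.1861]
tool_rot: [-0.387, 0.59, -0.266, 0.657]
ft_force: [0.3, 0.2, -3.9]
grip_width: 0.0396
```

```bash
python3 - <<'E'
from h import *
o=robot.get_obs();print(o["time"],np.array(o["q"]),o["position"],o["grip_width"],o["ft_force"],o["moment"])
for d in(.041,.071):print(plan(CAP+A*d,MS))
p,R=tool();print("expected face",R.apply([0,.041,0])+p)
for n in('scene','top'):
    im=robot.camera(n);cv2.imwrite(f"pics/{n}10_raw.png",im[...,::-1]); c=im[340:420,120:230] if n=='scene' else im[160:240,370:470]
    cv2.imwrite(f"pics/{n}10.png",cv2.resize(c[...,::-1],None,fx=7,fy=7,interpolation=2))
E
```

```text
12.75 [-0.8774  0.8826  1.0067  0.2845  1.7893  0.4812] [ 0.5602 -0.3802  0.1861] 0.03958941766032118 [ 0.3191  0.2122 -3.8604] [-0.8541  0.0091  0.0182]
(array([-0.0453,  3.3806, -0.0862]), array([-0.0026,  0.0022,  0.005 ]))
(array([-0.0304,  0.3806, -0.0786]), array([-0.0026,  0.0022,  0.005 ]))
expected face [ 0.5557 -0.3572  0.1524]
```

View pics/scene10.png

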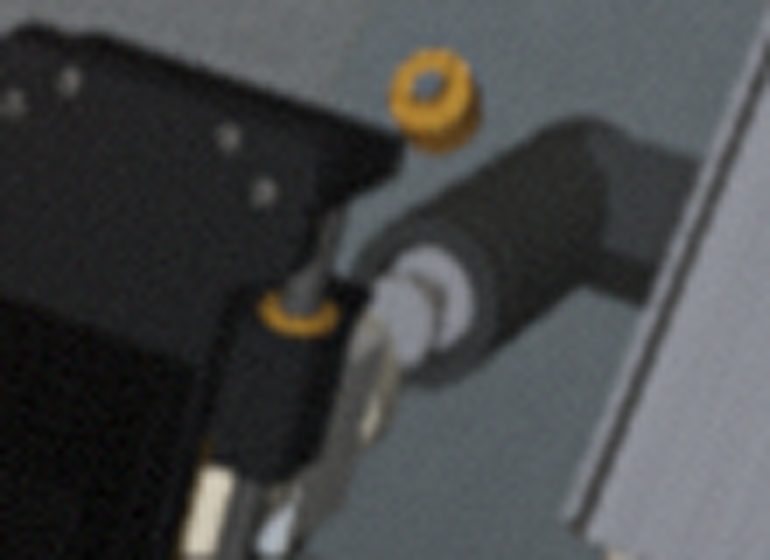

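View pics/top10.png

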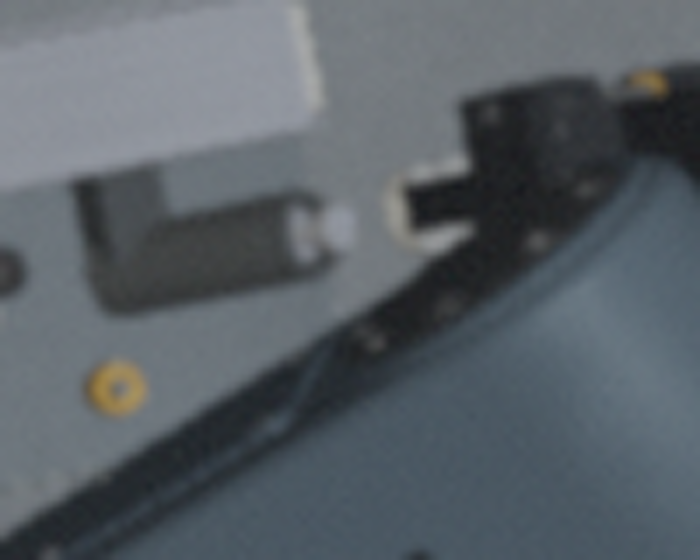

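```bash
python3 - <<'E'
from h import *
F=np.array([ 0.5557,-0.3572,0.1524])
for n,(x0,y0) in(('top',(370,160)),('scene',(120,340))):
    z=cv2.resize(cv2.imread(f'pics/{n}10_raw.png')[y0:y0+80,x0:x0+110],None,fx=7,fy=7,interpolation=2);z=cv2.convertScaleAbs(z,alpha=1.5)
    u,v=MS[:,0],MS[:,2]
    for c,r,col in((F,.019,(0,0,255)),(CAP,.011,(0,255,0)),(F+A*.014,.019,(255,0,255))):
        pts=np.array([(proj(n,c+r*(u*np.cos(t)+v*np.sin(t)))-[x0,y0]+.5)*7 for t in np.linspace(0,6.28,40)])
        cv2.polylines(z,[pts.astype(np.int32)],True,col,1)
    cv2.imwrite(f'pics/{n}10o.png',z)
E
```

```text
(no output)
```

View pics/top10o.png

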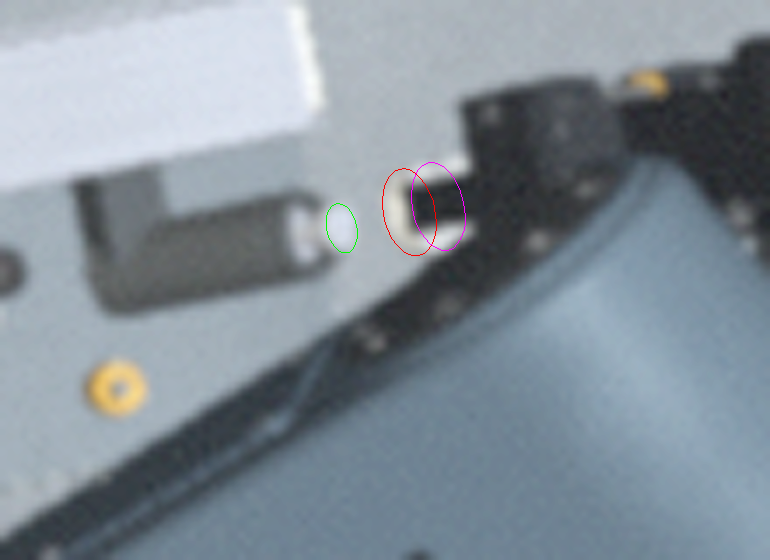

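View pics/scene10o.png

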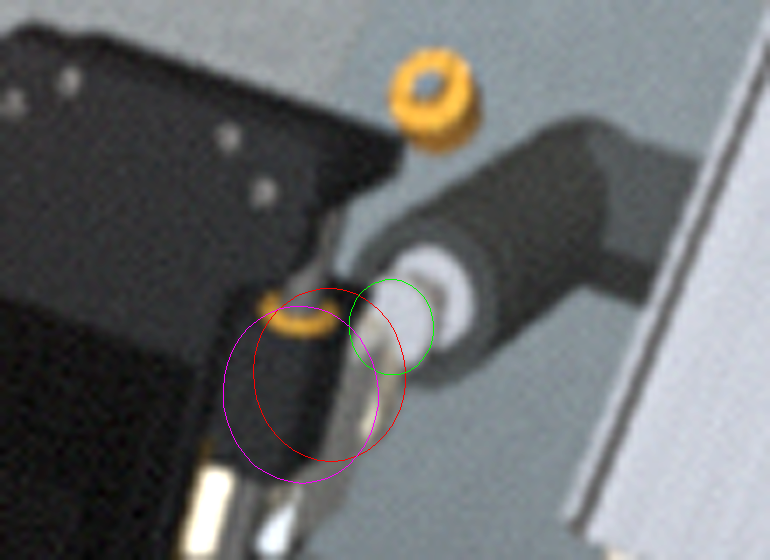

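carry_out --pt "0.2 0 0.8 -0.1 0 0 0.005" --pt "0.2 0 4.6 -0.1 0 0 0.005" --pt "0.2 0 4.6 -0.1 0 0 0.005" --pt "0.2 0 4.6 -0.1 0 0 0.005"

```text
time: 13.25
position: [0.5529, -0.3539, 0.1463]
tool_rot: [-0.385, 0.593, -0.263, 0.657]
ft_force: [0.4, 0.7, -4.4]
grip_width: 0.0398
```

```bash
python3 - <<'E'
from h import *
o=robot.get_obs();print(o["time"],o["grip_width"],o["ft_force"],o["moment"])
p,R=tool();print("axial TCP-cap0 minus 41mm:",(p-CAP)@A-.041, R.inv().apply(A), A@np.array(o["ft_force"]))
for n in('scene','top'):
    im=robot.camera(n);cv2.imwrite(f"pics/{n}11_raw.png",im[...,::-1]); c=im[340:420,120:230] if n=='scene' else im[160:240,370:470]
    cv2.imwrite(f"pics/{n}11.png",cv2.resize(c[...,::-1],None,fx=7,fy=7,interpolation=2))
E
```

```text
13.25 0.039778293369373684 [ 0.4247  0.6736 -4.4263] [-0.7229 -0.0172 -0.0307]
axial TCP-cap0 minus 41mm: -0.01437968228258896 [-0.0041 -1.      0.0013] -3.9572972095263883
```

View pics/scene11.png

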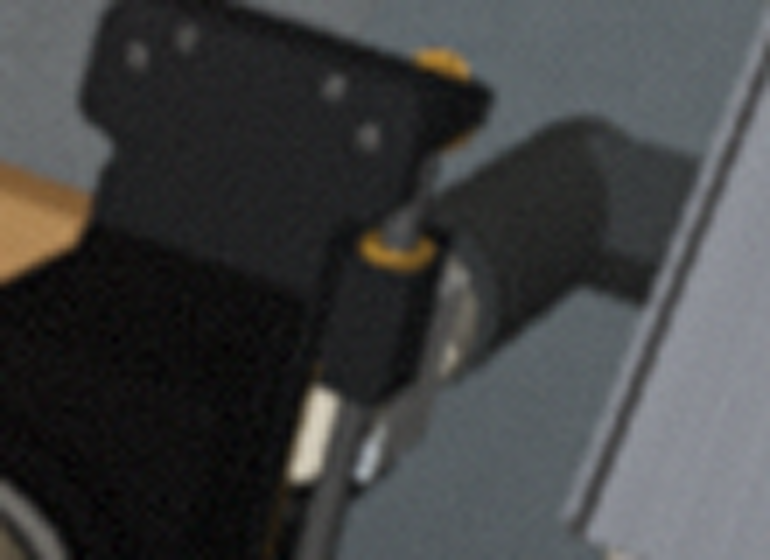

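View pics/top11.png

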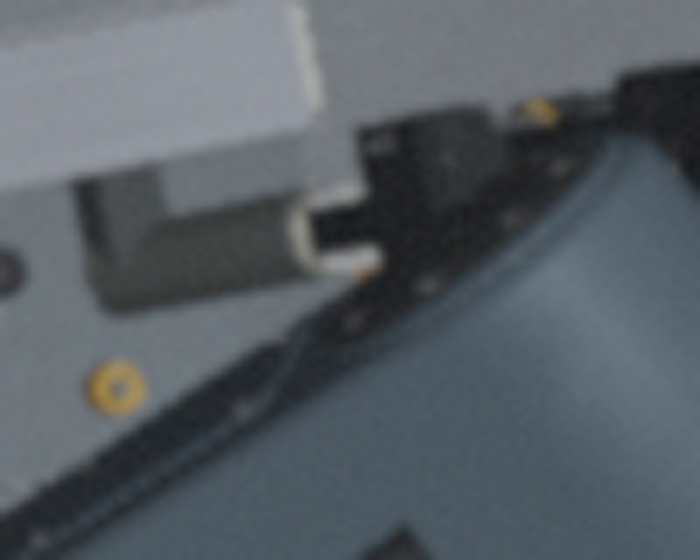

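carry_out --pt "0.2 0 -2 0 0 0 0" --pt "0.2 0 -5 0 0 0 0" --pt "0.2 0 -5 0 0 0 0"

```text
time: 13.65
position: [0.5601, -0.3853, 0.19]
tool_rot: [-0.386, 0.59, -0.266, 0.657]
ft_force: [0.1, -1.1, -2.6]
grip_width: 0.0396
```

```bash
python3 - <<'E'
from h import *
for i in range(1):
    o=robot.get_obs();print(o["time"],o["grip_width"],o["ft_force"],o["moment"])
    p,R=tool();print("axial TCP-cap0 minus 41mm:",(p-CAP)@A-.041, R.inv().apply(A))
for n in('scene','top'):
    im=robot.camera(n);cv2.imwrite(f"pics/{n}12_raw.png",im[...,::-1]); c=im[340:420,120:230] if n=='scene' else im[160:240,370:470]
    cv2.imwrite(f"pics/{n}12.png",cv2.resize(c[...,::-1],None,fx=7,fy=7,interpolation=2))
E
```

```text
13.65 0.039639285326671 [ 0.0786 -1.0949 -2.5701] [-0.7834 -0.0302 -0.0923]
axial TCP-cap0 minus 41mm: 0.039807201614914876 [ 0.0035 -1.      0.0054]
```

View pics/scene12.png

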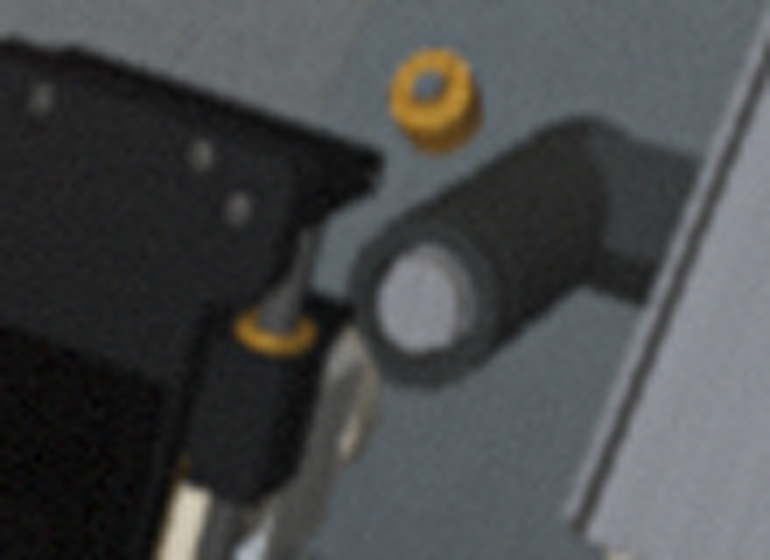

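View pics/top12.png

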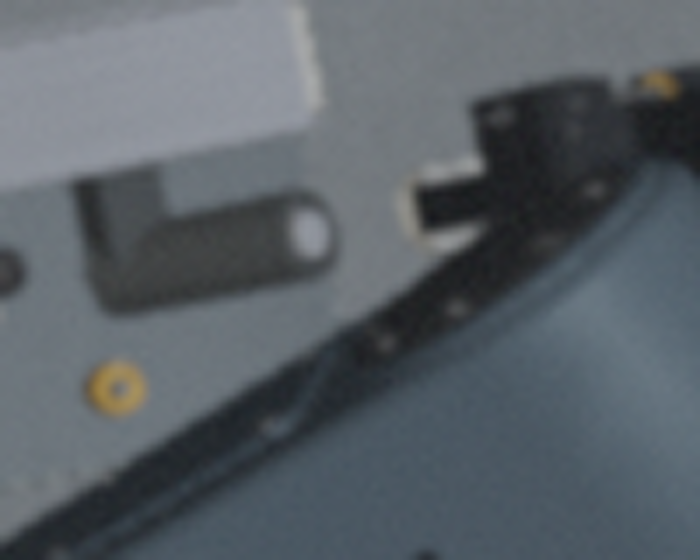

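```bash
python3 - <<'E'
from h import *
c0=np.array([175.8,386.2])
b=proj('scene',CAP)-c0
print("bias",b)
for d in(0,.005,.01,.012,.0135,.015):print(d,(proj('scene',CAP-A*d)-b-[120,340]+.5)*7)
for n,x0,y0 in(('scene',120,340),('top',370,160)):
  for k in('10','12'):
    im=cv2.imread(f'pics/{n}{k}_raw.png')[y0:y0+80,x0:x0+110];print(n,k)
    g=cv2.cvtColor(im,cv2.COLOR_BGR2GRAY)
    print(g[36:56,50:72] if n=='scene' else g[24:40,38:54])
E
```

```text
bias [-0.4077  0.0343]
0 [394.1 326.9]
0.005 [403.1883 320.723 ]
0.01 [412.1493 314.6325]
0.012 [415.6986 312.2202]
0.0135 [418.3476 310.4198]
0.015 [420.9856 308.6268]
scene 10
[[ 91  63  50  52  49  44  56  90 112 122 131 130 126 109  85  59  53  49
   51  46  39  39]
 [ 75  58  49  49  42  45  79 118 131 135 138 138 139 134 114  83  58  52
   54  46  39  38]
 [ 65  55  50  48  39  63  99 123 122 122 129 134 137 140 132 115  73  53
   50  50  46  39]
 [ 51  50  51  54  77  94 109 119 110 101 109 121 127 137 133 131  98  63
   51  56  46  35]
 [ 34  38  49  81 114 127 126 126 122 101  97 102 108 121 133 135 114  69
   52  53  48  39]
 [ 17  19  41  86 128 136 136 135 133 121 104  92  87 104 129 137 126  85
   55  55  45  39]
 [ 17  16  35  91 129 135 133 139 135 135 115  96  83  94 127 136 128  89
   59  52  51  39]
 [ 10  24  63 109 135 133 133 138 138 135 126 105  81  95 129 137 128  94
   60  55  52  35]
 [ 18  41  89 129 135 134 137 136 135 133 131 115  91 104 133 138 126  95
   58  52  49  36]
 [ 32  67 107 125 131 130 133 135 136 136 134 117  91 111 136 136 121  82
   55  55  
[... 4268 characters left out ...]
 112 120 121 120 121 119 120]
 [ 60  64  72  91 110 121 122 110 100 105 117 121 120 119 117 120]
 [ 64  69  75 100 125 141 142 134 114 101 114 119 121 119 120 120]
 [ 65  67  78 104 134 146 147 142 125 100 105 117 120 120 122 119]
 [ 67  68  75 103 132 147 147 144 129 100 104 116 120 121 121 120]
 [ 65  67  74  95 123 142 145 143 125  97 101 117 121 122 120 122]
 [ 68  66  70  87 112 131 141 138 114  91 100 118 121 121 122 120]
 [ 65  65  68  75  92 108 118 113  93  85 102 118 121 122 120 121]
 [ 64  60  63  69  72  79  82  79  76  85 107 120 123 121 119 120]
 [ 62  60  58  60  66  69  70  73  82  97 112 123 122 122 119 121]
 [ 58  58  58  63  65  72  77  86  97 110 118 122 122 120 120 122]]
```

carry_out --pt "0.2 0 2.5 0 0 0 0" --pt "0.2 0 4.6 0 0 0 0" --pt "0.2 0 5.3 0 0 0 0" --pt "0.2 0 5.3 0 0 0 0"

```text
time: 14.15
position: [0.5523, -0.3526, 0.1459]
tool_rot: [-0.385, 0.592, -0.263, 0.657]
ft_force: [-1.1, -5.0, 9.0]
grip_width: 0.0396
```

```bash
python3 - <<'E'
from h import *
o=robot.get_obs();print(o["time"],o["grip_width"],o["ft_force"],o["moment"],A@np.array(o["ft_force"]))
p,R=tool();print("axial",(p-CAP)@A-.041, R.inv().apply(A))
E
```

```text
14.15 0.039634558757523 [-1.0547 -5.0342  9.0124] [-0.3709  0.5239  0.2935] 10.096924663410146
axial -0.015473727929022005 [-0.0029 -1.      0.0006]
```

carry_out --pt "0.2 0 0.2 0 0 0 0" --pt "0.2 0 0.2 0 0 0 0"

```text
time: 14.35
position: [0.5523, -0.3526, 0.1459]
tool_rot: [-0.386, 0.592, -0.263, 0.657]
ft_force: [-1.4, -7.2, 13.3]
grip_width: 0.0393
```

carry_out --pt "0.2 0 -2 0 0 0 0" --pt "0.2 0 -6 0 0 0 0" --pt "0.2 0 -10 0 0 0 0" --pt "0.2 0 -12 0 0 0 0" --pt "0.2 0 -12 0 0 0 0"

```text
time: 14.85
position: [0.5663, -0.4201, 0.2414]
tool_rot: [-0.385, 0.592, -0.264, 0.657]
ft_force: [0.2, -0.6, -4.2]
grip_width: 0.0397
```

```bash
python3 - <<'E'
from h import *
o=robot.get_obs();print(o["time"],o["grip_width"],o["ft_force"],o["moment"])
for n in('scene','top'):
    im=robot.camera(n);cv2.imwrite(f"pics/{n}13_raw.png",im[...,::-1]); c=im[340:420,120:230] if n=='scene' else im[100:310,270:550]
    cv2.imwrite(f"pics/{n}13.png",cv2.resize(c[...,::-1],None,fx=7 if n=='scene' else 2.5,fy=7 if n=='scene' else 2.5,interpolation=2))
g=cv2.cvtColor(cv2.imread('pics/scene13_raw.png'),6)[340:420,120:230];print(g[36:52,50:72])
E
```

```text
14.85 0.039729583514024315 [ 0.2088 -0.5733 -4.152 ] [-0.803   0.0125  0.0434]
[[ 90  65  54  50  53  49  58  81  92 104 112 111 104  97  77  62  50  54
   49  47  42  39]
 [ 78  59  48  51  42  48  86 117 124 129 125 119 110 106  95  78  61  55
   53  50  40  39]
 [ 67  54  50  48  38  67 114 135 139 134 133 132 122 109 101  92  74  57
   53  51  44  38]
 [ 60  52  51  44  50 100 130 138 135 136 134 138 135 121 103  94  87  65
   55  53  43  41]
 [ 58  51  48  41  76 123 136 138 137 134 135 138 139 133 114  95  91  65
   55  55  50  39]
 [ 52  51  46  53  97 133 139 136 134 132 135 137 137 135 120  97  88  77
   57  56  49  40]
 [ 49  51  47  59 109 137 135 136 137 132 137 136 136 137 126 101  89  86
   61  57  52  37]
 [ 52  54  45  63 108 134 139 140 132 134 135 139 136 133 126  99  85  81
   62  52  55  39]
 [ 55  53  51  62 111 135 137 133 134 139 140 134 132 137 125  95  82  81
   60  52  51  35]
 [ 58  50  52  58 101 134 138 132 133 134 134 136 134 134 123  97  92  78
   59  54  51  39]
 [ 60  54  50  52  83 130 140 135 137 139 136 136 134 132 119  92  89  69
   56  55  51  34]
 [ 60  52  52  48  67 110 132 139 137 136 136 131 137 128 106  86  74  59
   55  51  46  34]
 [ 69  56  53  49  54  77 110 129 135 138 134 132 129 121  92  65  54  53
   55  49  40  35]
 [ 78  54  54  50  51  56  74  97 113 119 113 104  98  88  66  50  53  50
   55  42  41  52]
 [ 85  68  53  51  50  48  49  60  74  78  74  59  57  56  52  54  54  54
   51  45  54  80]
 [ 94  79  71  57  52  54  50  49  51  53  49  45  46  51  47  55  51  50
   51  63  82  91]]
```

View pics/scene13.png

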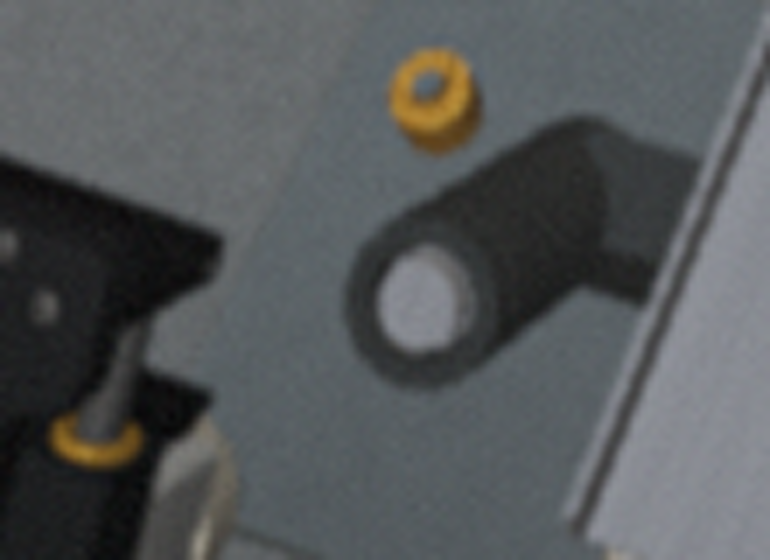

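View pics/top13.png

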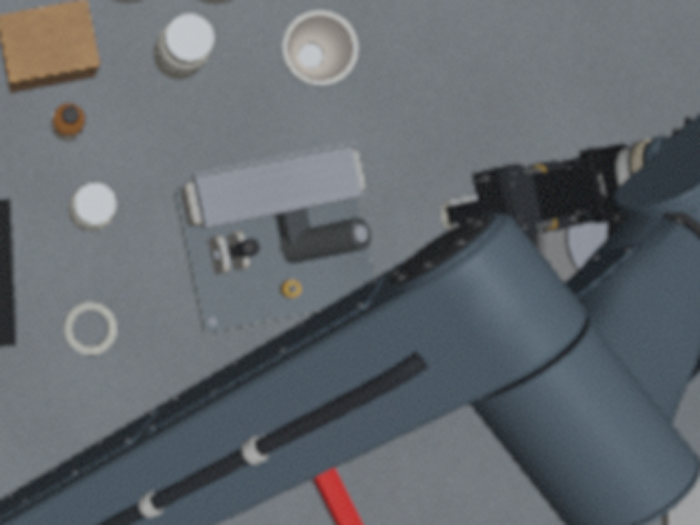

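```bash
python3 - <<'E'
from h import *
yaw=.2455;ymm=np.array([-np.sin(yaw),np.cos(yaw),0]);M=frame([0,0,-1],-ymm)
print(plan([.573,-.44,.30],MS))
for P_ in([.57,-.42,.32],[.53,-.30,.32],[.51,-.1,.32],[.484,.175,.30]):print(plan(P_,M))
E
```

```text
(array([-1.6437, -6.4243,  0.3143]), array([ 0.0007, -0.0002, -0.0079]))
(array([-4.4493, -6.882 ,  0.4086]), array([-0.0146, -0.0479, -0.6186]))
(array([-14.6719,   0.3976,  -1.1747]), array([-0.0146, -0.0479, -0.6186]))
(array([-30.9701,  11.9998,   0.7634]), array([-0.0146, -0.0479, -0.6186]))
(array([-52.1964,  29.5651,   3.5769]), array([-0.0146, -0.0479, -0.6186]))
```

carry_out --pt "0.2 -1.5 -3 0.1 0 0 -0.05" --pt "0.2 -3 -6 0.2 -0.002 -0.01 -0.15" --pt "0.2 -4.4 -6.9 0.3 -0.01 -0.02 -0.27" --pt "0.2 -4.4 -6.9 0.4 -0.013 -0.03 -0.39" --pt "0.2 -5 -6.8 0.4 -0.013 -0.04 -0.5" --pt "0.2 -7 -5 0 -0.014 -0.045 -0.58" --pt "0.2 -11 -2.2 -0.6 -0.0146 -0.048 -0.618" --pt "0.2 -14.7 0.4 -1.2 -0.0146 -0.048 -0.618" --pt "0.2 -18.6 3.2 -0.7 -0.0146 -0.048 -0.618" --pt "0.2 -22.7 6.1 -0.2 -0.0146 -0.048 -0.618" --pt "0.2 -26.8 9 0.3 -0.0146 -0.048 -0.618" --pt "0.2 -31 12 0.8 -0.0146 -0.048 -0.618" --pt "0.2 -34.5 14.9 1.2 -0.0146 -0.048 -0.618" --pt "0.2 -38 17.8 1.7 -0.0146 -0.048 -0.618" --pt "0.2 -41.6 20.8 2.2 -0.0146 -0.048 -0.618" --pt "0.2 -45 23.7 2.6 -0.0146 -0.048 -0.618" --pt "0.2 -49 26.8 3.1 -0.0146 -0.048 -0.618" --pt "0.2 -51.5 29 3.5 -0.0146 -0.048 -0.618" --pt "0.2 -52.2 29.6 3.6 -0.0146 -0.048 -0.618" --pt "0.2 -52.2 29.6 3.6 -0.0146 -0.048 -0.618"

```text
time: 16.95
position: [0.4816, 0.1755, 0.2974]
tool_rot: [0.56, -0.434, 0.433, -0.556]
ft_force: [0.3, -0.4, -4.1]
grip_width: 0.0395
```

```bash
python3 - <<'E'
from h import *
o=robot.get_obs();print(o["time"],o["position"],o["grip_width"],o["ft_force"],o["moment"])
yaw=.2455;ymm=np.array([-np.sin(yaw),np.cos(yaw),0]);M=frame([0,0,-1],-ymm);print(tool()[1].as_matrix())
print(plan([.484,.175,.055],M))
c=robot.camera("scene")[30:270,150:390];cv2.imwrite("pics/s14.png",cv2.resize(c[...,::-1],None,fx=2.5,fy=2.5,interpolation=2))
E
```

```text
16.95 [0.4816 0.1755 0.2974] 0.039463366351448446 [ 0.2899 -0.3592 -4.0962] [-0.0419  0.0731 -0.0192]
[[ 0.2468 -0.0044  0.9691]
 [-0.9691 -0.0032  0.2468]
 [ 0.002  -1.     -0.0051]]
(array([ 0.0633, 24.2415,  0.3466]), array([0.0051, 0.0038, 0.002 ]))
```

View pics/s14.png

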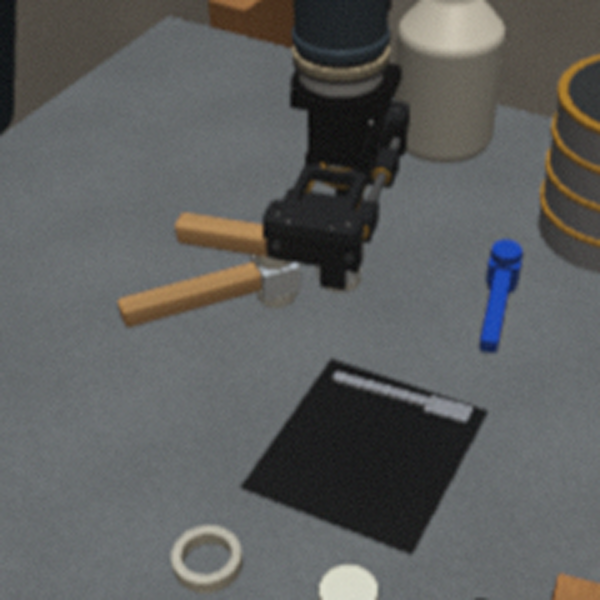

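carry_out --pt "0.2 0 3 0.2 0.005 0.004 0.002" --pt "0.2 0 7 0.3 0.005 0.004 0.002" --pt "0.2 0 11 0.3 0.005 0.004 0.002" --pt "0.2 0 15 0.3 0.005 0.004 0.002" --pt "0.2 0 19 0.3 0.005 0.004 0.002" --pt "0.2 0 22 0.3 0.005 0.004 0.002" --pt "0.2 0 24 0.3 0.005 0.004 0.002" --pt "0.2 0 24.7 0.3 0.005 0.004 0.002" --pt "0.2 0 24.7 0.3 0.005 0.004 0.002" --pt "0.2 0 24.7 0.3 0.005 0.004 0.002"

```text
time: 18.0
position: [0.4892, 0.1735, 0.0534]
tool_rot: [-0.554, 0.434, -0.439, 0.558]
ft_force: [-0.2, 0.5, -4.5]
grip_width: 0.0399
```

```bash
python3 - <<'E'
from h import *
o=robot.get_obs();print(o["time"],o["position"],o["grip_width"],o["ft_force"],o["moment"])
c=robot.camera("scene")[130:270,200:360];cv2.imwrite("pics/s15.png",cv2.resize(c[...,::-1],None,fx=4,fy=4,interpolation=2))
E
```

```text
18.0 [0.4892 0.1735 0.0534] 0.03986224226077485 [-0.2163  0.5175 -4.5135] [-0.0726  0.1291 -0.0186]
```

carry_out --pt "0.2 0 0.4 0 0 0 0" --pt "0.2 0 0.6 0 0 0 0" --pt "0.2 0 0.7 0 0 0 0" --pt "0.2 0 0.7 0 0 0 0"

```text
time: 18.45
position: [0.4883, 0.1742, 0.0457]
tool_rot: [-0.555, 0.434, -0.438, 0.558]
ft_force: [0.6, -0.2, -3.9]
grip_width: 0.0398
```

carry_out --pt "0.2 0 0.1 0 0 0 0" --pt "0.2 0 0.2 0 0 0 0" --pt "0.2 0 0.2 0 0 0 0"

```text
time: 18.75
position: [0.4883, 0.1741, 0.0435]
tool_rot: [-0.555, 0.435, -0.438, 0.558]
ft_force: [-0.1, -0.1, -3.9]
grip_width: 0.0392
```

carry_out --pt "0.2 0 0.1 0 0 0 0" --pt "0.2 0 0.1 0 0 0 0"

```text
time: 18.95
position: [0.4884, 0.1741, 0.0425]
tool_rot: [-0.555, 0.435, -0.438, 0.558]
ft_force: [0.2, -1.1, -4.2]
grip_width: 0.0396
```

carry_out --pt "0.2 0 0.1 0 0 0 0" --pt "0.2 0 0.1 0 0 0 0"

```text
time: 19.15
position: [0.4885, 0.1741, 0.0422]
tool_rot: [-0.555, 0.434, -0.438, 0.558]
ft_force: [0.8, -0.1, 1.3]
grip_width: 0.0398
```

carry_out --pt "0.4 0 0 0 0 0 0" --pt "0.6 0 0 0 0 0 0" --pt "0.8 0 0 0 0 0 0" --pt "0.85 0 0 0 0 0 0" --pt "0.85 0 0 0 0 0 0" --pt "0.85 0 0 0 0 0 0" --pt "0.85 0 -2 0 0 0 0" --pt "0.85 0 -5 0 0 0 0" --pt "0.85 0 -9 0 0 0 0" --pt "0.85 0 -14 0 0 0 0" --pt "0.85 0 -19 0 0 0 0" --pt "0.85 0 -22 -6 0 0 0" --pt "0.85 -4 -22 -10 0 0 0" --pt "0.85 -8 -22 -11 0 0 0" --pt "0.85 -12 -22 -11 0 0 0" --pt "0.85 -15 -22 -11 0 0 0" --pt "0.85 -15 -22 -11 0 0 0"

```text
time: 20.85
position: [0.3432, 0.296, 0.2611]
tool_rot: [-0.555, 0.433, -0.437, 0.56]
ft_force: [-0.3, 0.1, 0.2]
grip_width: 0.0737
```

```bash
python3 - <<'E'
from h import *
o=robot.get_obs();print(o["time"],o["position"],o["grip_width"],o["ft_force"])
for n in('scene','top'):
    im=robot.camera(n);cv2.imwrite(f"pics/{n}16_raw.png",im[...,::-1]); c=im[130:420,120:380] if n=='scene' else im[90:270,190:430]
    s=2 if n=='scene' else 3
    cv2.imwrite(f"pics/{n}16.png",cv2.resize(c[...,::-1],None,fx=s,fy=s,interpolation=2))
E
```

```text
20.85 [0.3432 0.296  0.2611] 0.07365694061648219 [-0.2638  0.1324  0.2367]
```

View pics/scene16.png

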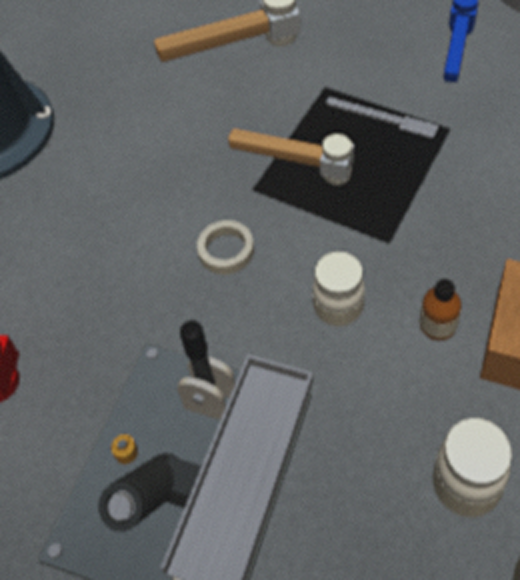

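View pics/top16.png

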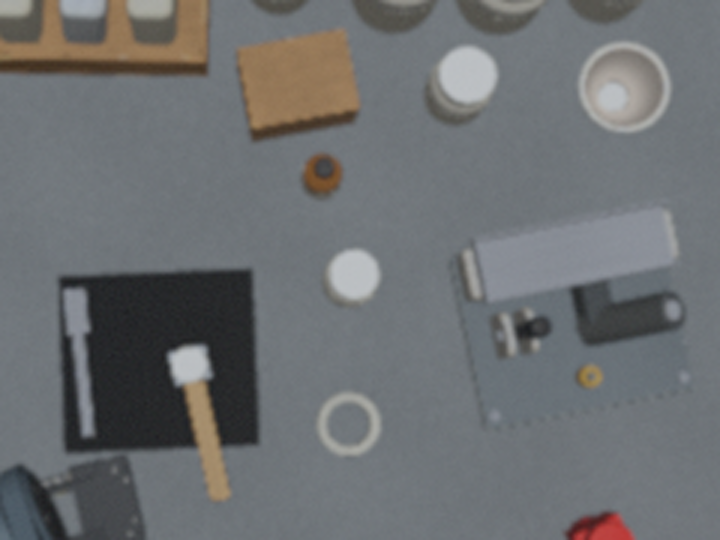

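```bash
python3 -c "
from rig import robot
print(robot.hand_in())"
```

```text
the job is handed in; nothing more can be done
None
```

I've handed the job in, at about 21 s of the 64 s allowed. `hand_in` gives no verdict, so what follows rests on my own checks.

- **Lever:** I gripped it by the black grip and swung it upright. The two cameras put it within about 0.012 rad of vertical, with opposite signs. It looked unmoved in the last picture.
- **Pin:** I gripped the mallet by its head and struck the pin square along its axis, about 0.3 m/s as commanded. That took the cap in by about 14–15 mm. A second, lighter strike, pressed on briefly, moved it no further. The force rose to about 18 N with no more travel, above the 12.5 N the pin can resist, so I take it as fully home. The fingers stayed about 16 mm behind the striking face.
- **Mallet:** It stands on its head on the mat, close to where it started and released. It looks upright in both views.
- **Bystanders:** By eye, none had moved in the last pictures; I did not measure them.

**What disagreed:**
- The two cameras differed by up to about 5 mm along x.
- The mat measured about 196 x 216 mm instead of 200 x 220 mm.
- When I set the mallet down, it touched about 3 mm lower than where I had gripped it. It may have slid slightly in the grip during the strikes.

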